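# Refit the drum tumbler's splash guard and drop its latch

## Task

Hang the splash guard back on the drum tumbler: lower it upright so that both its knuckles go fully down over the two upright pins, with its keeper towards the latch post. Then lift the swinging latch bar over the front lip of the keeper and let it drop fully down into the notch, and let go. Leave the other things on the bench where they are.

Things in the scene. Friction and masses are not known exactly. Their poses are not given: they have to be found in the camera images.
- tumbler: Bench-top drum tumbler, fixed: aluminium base spanning x -40..230, y -115..425, 12 mm high, with a black drum, white pipe frame, grey drive box, two upright steel pins and a latch post. Origin: on the bench, midway between the pins; z up, +x from the robot's side towards the drum, +y towards the latch post (at yaw 0 the world's axes; yaw -0.25 to 0.1 rad). Nothing is above the pins.
- drum (a point): Centre of the black drum (120 mm across, 140 mm long along y), at x 160, y 0, z 120 mm of the tumbler. At its ends, y -92 and +92, white pipes cross, from x 83 to 237, up to z 227 mm. The grey drive box is at x 120..210, y 130..260, up to z 122.
- latch_post (a point): On the axis of the upright round latch post, at bar height: x 0, y 310, z 134 mm of the tumbler. The post is 20 mm thick, its top at z 234; the bar's sleeve round it is 36 mm thick. The axes are the tumbler's.
- pipe (a point): On the axis of a fixed white pipe 40 mm thick over the closed latch handle: x 0, y 225, z 305 mm of the tumbler. It runs level along y from an upright at y 400 to a bend at y 185, then back along +x to x 190 and down. It bars a vertical gripper from the handle of the closed bar; one leaning back to the robot by 25 to 45 degrees fits.
- pin_right (a point): Foot of the right pin, at x 0, y -75, z 30 mm of the tumbler, on the flat shoulder (32 mm across) on which the knuckle comes to rest. The pin is 12 mm thick and stands 47 mm above this point; its last 12 mm taper to 4 mm. The axes are the tumbler's.
- pin_left (a point): Foot of the left pin, at x 0, y +75, z 30 mm of the tumbler; the same pin as the right one. The axes are the tumbler's.
- latch_lift (a joint): How far the latch bar is lifted on its post, in m: 0 = fully down (where its own weight puts it), at most 0.060. It slides easily and falls when let go. The bar, handle and sleeve weigh about 0.3 kg.
- latch_swing (a joint): Swing of the latch bar about the post, rad: 0 = closed, bar pointing from the post along the tumbler's -y, over the keeper of a hung guard; grows as it swings out to the robot (clockwise from above), to 1.3. Starts at 0.65 to 1.1, stays where left. To pass the keeper's front lip (robot's side) the bar must be lifted over 22 mm; the higher back lip (44 mm) is a stop.
- latch_grip (a point): On the axis of the bar's handle, a black rod 18 mm thick standing on the bar 85 mm from the post's axis; its end is 84 mm from the bar's axis, this point 52 mm. It leans 35 degrees from vertical, square to the bar, towards -x (the robot when closed). Axes turn with the bar: y along it to the post, z up; at swing s the tumbler's turned by -s about z. Grip across the rod along y.
- latch_bar (a point): Underside of the steel latch bar (14 x 14 mm section, tip 235 mm from the post's axis) at the place that lies in the keeper, 195 mm from the post's axis; at z 127 mm when down. Same axes as latch_grip.
- guard: Loose splash guard, 0.36 to 0.59 kg, standing on the bench: grey plate 130 mm wide, 6 thick, 120 high with its 14 mm thick aluminium top rail, a steel knuckle (tube) at each lower end, a steel keeper on an ear beyond the left one. Origin: midway between the knuckles at their lower ends; z up, y along the plate to the keeper. Hung, it has the tumbler's axes, 30 mm up.
- guard_grip (a point): Point to grip the guard: middle of its top rail (14 mm thick along x, 130 mm along y, 24 mm high), 14 mm below its top edge; at z 106 mm of the guard. The axes are the guard's.
- knuckle_right (a point): Lower end of the right knuckle's bore, at y -75 mm of the guard. Each knuckle is a tube 28 mm outside, 17 mm bore, 40 mm high, open at both ends. The axes are the guard's.
- knuckle_left (a point): Lower end of the left knuckle's bore, at y +75 mm of the guard (the keeper's side). The axes are the guard's.
- keeper (a point): Floor of the keeper's notch, at y 118, z 95 mm of the guard. The notch runs along the guard's y (34 mm long), is 34 mm wide along x and open above; its front lip (-x) rises 24 mm above this floor, its back lip (+x) 46 mm. With guard hung and bar down, the bar lies 2 mm above the floor.
- wipes: Bystander: upright yellow canister, 90 mm across, 190 mm tall; origin under its centre. Leave it.
- grey_bottle: Bystander: upright grey bottle, 66 mm across, 170 mm tall; origin under its centre. Leave it.
- tape: Bystander: roll of tape lying flat, 110 mm across, 24 mm high; origin under its centre. Leave it.
- scraper: Bystander: flat scraper 190 mm long lying along its x; origin under it. Leave it.
There are look-alikes about, which are no part of the job. There is more than one size of the guard; the job needs the larger.

How it is judged:
By the outcome, as a careful person would: the job done as asked, in the order asked, and still so for the second after the job is handed in, with the robot touching nothing.
It also fails if it takes over 72 s, if anything falls off the work surface, if the arm or the gripper's body presses on something with over 40 N, if the wrist force passes 120 N, or if a joint passes its speed limit or range.

## Robot

A 7-joint arm with a two-finger parallel gripper is mounted at the origin on the work surface. World frame = base frame: x ahead of the robot, y to its left, z up, the work surface at z = 0. Lengths are in m, angles in rad, forces in N, time in s.
With the tool pointing down it reaches from about 0.425 to 0.8 m from the base axis. Payload 8.3 kg.
Tool frame: the origin (TCP) lies at the very end of the fingers, on their centre line; the grasp point (between the pads) lies 19 mm behind it; z points along the fingers, y is the direction in which the jaws open and shut (so a half turn about z gives the same grasp; the last joint's range is limited). The gripper opens to 85 mm and grips with 20 to 120 N. Pads are 22 mm wide; open, the fingers measure 114 mm over their backs; the gripper's body (76 mm by 85 mm) begins 54 mm behind the grasp point. The pads swing forward as they close: fully open they stand 13 mm farther back than shut.
Start: joints at [-1.28, 0.383, 0.016, 1.37, -0.006, 1.388, -0.046], TCP at [0.216, 0.586, 0.231] pointing down, gripper open.
Joint ranges: [-2.95, 2.95], [-0.25, 2.06], [-1.52, 1.56], [0.18, 2.33], [-1.44, 4.58], [0.02, 2.06], [-3.01, 3.01]. Speed limits (rad/s): [2.39, 2.39, 3.01, 3.01, 3.14, 3.14, 3.14].

## Interface

Orientations are given as a 3x3 rotation matrix whose columns are the frame's x, y, z axes.
In Python, from cell import observe, snapshot, hand_in, find_in, trace gives the robot as it stands.
- The arm moves only by the shell command python3 -m handwheel 'ROWS' [OPENING] [FORCE]. ROWS is a JSON object of lists of equal length, an entry for each row: "offset": the shift along the tool's x, y, z in m, a list of three; "delta_rot": the turn, a rotation vector about the tool's x, y, z in rad, a list of three. In form: {"offset": [[tx, ty, tz], ...], "delta_rot": [[ax, ay, az], ...]}. A call has 1 to 10 rows; each row shifts and turns the pose as measured when the row begins, along the tool's axes as they then stand; what a row does not reach is not made up. A row lasts 1/12 s, in which the tool goes at most 41.7 mm and 7.16 degrees, less where a joint would pass 70% of its speed; a pose out of reach is approached as far as the arm can. A call with a gripper value outside its range is refused whole. OPENING is the opening, from 0 (shut) to 1 (fully open), set as the call begins (- or left out, the last holds). The fingers move at their own pace and stop on an object; FORCE is the grip in N (left out, the last holds). Time passes only in rows, so rows that do not move let the fingers close. It gives the time, the measured TCP pose, the force and the opening at its end, in the units of the state.
- observe(): the state, without advancing time (a new reading comes with each control period).
- snapshot(name): name is "scene" or "top" or "wrist"; returns a dict with "frame" (480x640x3 uint8, red, green, blue), "range_z" (480x640 float32, m along the optical axis (not along the pixel's ray), 0 where there is no reading), "intrinsics" (3x3 intrinsics, pixels), "camera_from_world" (4x4, takes a point from world to camera coordinates); the wrist camera has in their place "mount" (4x4, takes a point from camera to tool coordinates, whose origin is the TCP and whose axes are the flange's). Camera axes: x right, y down, z forward; pixel columns grow to the right and rows downward; lengths in m; the calibration is good to about 2 mm. The wrist camera is an equidistant fisheye: a pixel r from the principal point sees the ray r / f radians off the axis. A picture is of the moment at which its call begins: read the wrist's pose just before it.
- hand_in(): hands the job in, once; it reports no verdict.
Trained networks look in a picture, given as the dict that the camera call returned (one of the last four; its "shot" number tells which), for a name from the list of things; names that differ only in an ending like _2 or _b are one class to them, and where a whole thing is asked for, a point or a joint stands for the part that bears it (a point fixed in the world has none). Each returns a list of dicts, best first, with "confidence" (0 to 1); they miss things now and then, are a little off and sometimes report something else, mostly with a low value. They report only what shows in the picture. A call takes as long as a camera call. They do not tell look-alikes from the thing itself.
- find_in(target, picture): "location" ([column, row] in pixels, amid what is visible of it).
- trace(target, picture): "region" (480x640 bool, what is visible of it) and "location" ([column, row] in pixels, amid what is visible of it).
The state is a dict: "clock": time; "joint_positions": joint angles; "joint_vel": joint speeds; "tau": joint torques, N m; "ee_pos": TCP position; "orientation": TCP orientation; "wrist_force": force on the tool from outside, world axes, zero at the start; "torque": the same for the moment, N m; "gripper_width": finger opening in m.
Only numpy, scipy, OpenCV 4.12 (cv2) and the standard library are available. Lean on these libraries where they do the work, as an engineer would, in place of code of your own. Each camera call takes 0.05 s, during which the arm holds its last target. There are 200 camera calls.

## Working session

There is one attempt and no reset: what is moved stays moved. The work goes in short steps, Python scripts to look and compute and a shell command to move; the robot and the scene stay as the last step left them, time stands still between calls to the robot, and variables do not carry over. Pictures are saved under pics/ and viewed, on a budget of 10 in all, crops included, one or two more only if the job needs it, and the job is handed in when it is done.

```bash
mkdir -p pics; ls; cat > h.py <<'E'
import numpy as np, cv2
from cell import observe, snapshot, hand_in, find_in, trace
def save(p,name): cv2.imwrite('pics/'+name,p["frame"][:,:,::-1])
def world(p,u,v,z=None):
    "pixel arrays -> world via range"
    K=p["intrinsics"];T=np.linalg.inv(p["camera_from_world"])
    u=np.asarray(u,float);v=np.asarray(v,float)
    d=p["range_z"][v.astype(int),u.astype(int)]
    c=np.stack([(u-K[0,2])/K[0,0]*d,(v-K[1,2])/K[1,1]*d,d],-1)
    return c@T[:3,:3].T+T[:3,3]
def cloud(p):
    v,u=np.mgrid[0:480,0:640]; return world(p,u,v)
E
python3 - <<'E'
from h import *
s=observe();print(s["clock"],s["ee_pos"],s["orientation"].__repr__() if 0 else np.round(s["orientation"],3),s["wrist_force"],s["gripper_width"])
a=snapshot("scene");b=snapshot("top")
for n,p in(("scene",a),("top",b)):
    save(p,n+"0.png")
    print(n,np.round(np.linalg.inv(p["camera_from_world"]),3).tolist())
    for t in["guard","tumbler","latch_bar","latch_grip","keeper","guard_grip","pin_left","pin_right","knuckle_left","knuckle_right"]:
        for r in find_in(t,p)[:4]:
            u,v=r["location"];print(n,t,round(r["confidence"],2),np.round([u,v]),np.round(world(p,u,v),3))
E
```

```text
pics
0.0 [0.21632374 0.58582259 0.23028206] [[-0.938  0.346 -0.001]
 [ 0.346  0.938 -0.002]
 [-0.    -0.002 -1.   ]] [ 0.84331965 -0.38907994 -0.962715  ] 0.08526826086485016
scene [[-0.181, 0.663, -0.727, 1.562], [0.984, 0.119, -0.136, 0.23], [-0.003, -0.739, -0.673, 1.164], [0.0, 0.0, 0.0, 1.0]]
scene guard 0.85 [223. 250.] [ 0.491 -0.325  0.072]
scene guard 0.69 [203. 285.] [ 0.643 -0.346  0.05 ]
scene tumbler 0.63 [224. 250.] [ 0.487 -0.325  0.066]
scene tumbler 0.61 [370. 315.] [0.731 0.221 0.126]
scene latch_bar 0.76 [411. 269.] [0.542 0.33  0.146]
scene latch_grip 0.92 [411. 270.] [0.545 0.33  0.145]
scene latch_grip 0.74 [227. 248.] [ 0.49  -0.31   0.083]
scene latch_grip 0.58 [371. 314.] [0.726 0.223 0.122]
scene keeper 0.94 [223. 248.] [ 0.489 -0.327  0.076]
scene keeper 0.72 [198. 281.] [ 0.659 -0.348  0.083]
scene guard_grip 0.77 [221. 249.] [ 0.494 -0.331  0.079]
scene pin_left 0.78 [374. 315.] [0.73  0.23  0.125]
scene pin_right 0.73 [370. 312.] [0.72  0.219 0.125]
scene knuckle_left 0.72 [202. 284.] [ 0.643 -0.348  0.054]
scene knuckle_left 0.7 [223. 246.] [ 0.489 -0.3
[... 544 characters left out ...]
]
top latch_grip 0.82 [226. 242.] [0.531 0.316 0.144]
top latch_grip 0.43 [271. 203.] [0.685 0.192 0.009]
top keeper 0.93 [430. 212.] [ 0.66  -0.346  0.031]
top keeper 0.91 [437. 259.] [ 0.493 -0.348  0.118]
top guard_grip 0.64 [439. 264.] [ 0.489 -0.381  0.002]
top guard_grip 0.56 [433. 219.] [ 0.634 -0.351  0.05 ]
top pin_left 0.85 [271. 203.] [0.683 0.191 0.009]
top pin_left 0.33 [438. 261.] [ 0.486 -0.35   0.119]
top pin_right 0.77 [272. 205.] [0.677 0.187 0.015]
top knuckle_left 0.8 [434. 214.] [ 0.647 -0.351  0.077]
top knuckle_left 0.66 [438. 258.] [ 0.509 -0.38  -0.004]
top knuckle_right 0.58 [438. 263.] [ 0.487 -0.368  0.039]
top knuckle_right 0.57 [434. 218.] [ 0.629 -0.347  0.086]
```

View pics/scene0.png

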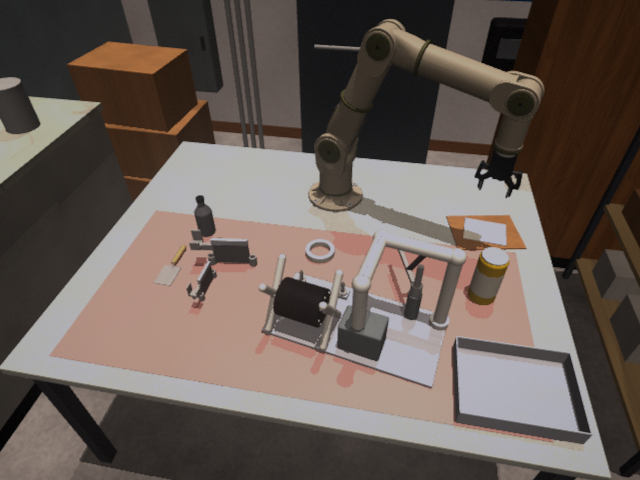

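View pics/top0.png

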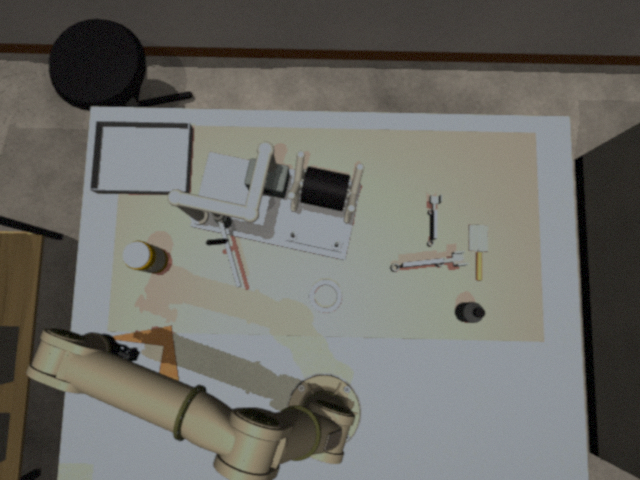

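The larger guard is the one at top (430,263) / scene (230,250). Its plate is wide and its keeper is at top (460,260), pointing to world -y. The look-alike is the small guard at top (432,220) / scene (203,282). The tumbler is at top (275,210), pins at about top (292,234) and (337,244), and the latch bar swings out from (225,220) to (240,287). Next I'll fit poses from the depth clouds.

```bash
python3 - <<'E'
from h import *
from scipy.optimize import least_squares
b=snapshot("top");a=snapshot("scene")
for n,p in(("scene",a),("top",b)):
    C=cloud(p);
    def sel(x0,x1,y0,y1,z0,z1):
        m=(p["range_z"]>0)
        for i,(l,h) in enumerate(((x0,x1),(y0,y1),(z0,z1))): m&=(C[...,i]>l)&(C[...,i]<h)
        return C[m]
    def pca(P,t):
        if len(P)<5: print(n,t,len(P));return
        q=P[:,:2];c=q.mean(0);w,V=np.linalg.eigh(np.cov((q-c).T));d=V[:,1];s=(q-c)@d
        print(n,t,len(P),"c",np.round(c,3),"ang",round(float(np.degrees(np.arctan2(d[1],d[0]))),1),"ext",np.round([s.min(),s.max()],3),"sd",np.round(np.sqrt(w),4),"z",np.round([P[:,2].min(),P[:,2].max()],3), "mid",np.round(c+d*(s.min()+s.max())/2,3))
    pca(sel(.42,.56,-.5,-.2,.02,.2),"bigguard all")
    pca(sel(.42,.56,-.5,-.2,.100,.13),"bigguard rail")
    pca(sel(.58,.72,-.45,-.25,.02,.2),"small all")
    pca(sel(.58,.72,-.45,-.25,.08,.13),"small rail")
    pca(sel(.40,.60,.20,.42,.12,.155),"bar")
    pca(sel(.40,.60,.20,.42,.16,.24),"handle")
    pca(sel(.5,.64,.28,.45,.205,.25),"posttop")
    pca(sel(.55,.9,-.15,.5,.28,.34),"pipe")
    pca(sel(.5,.75,-.1,.3,.03,.08),"pins")
    pca(sel(.65,.9,-.05,.15,.15,.19),"drumtop")
    P=sel(.5,.95,-.2,.6,.006,.018);pca(P,"base")
    r=cv2.minAreaRect((P[:,:2]*1000).astype(np.float32));print(r)
# crop of guards in scene & top zoomed
A=cv2.resize(a["frame"][215:315,150:270],(720,600),interpolation=cv2.INTER_CUBIC)
cv2.imwrite("pics/guards.png",A[:,:,::-1])
E
```

```text
scene bigguard all 1218 c [ 0.488 -0.328] ang 96.5 ext [-0.11   0.114] sd [0.0107 0.0613] z [0.02  0.146] mid [ 0.488 -0.326]
scene bigguard rail 360 c [ 0.49  -0.339] ang 96.3 ext [-0.098  0.102] sd [0.0117 0.0634] z [0.1  0.13] mid [ 0.49  -0.337]
scene small all 393 c [ 0.652 -0.351] ang 176.6 ext [-0.058  0.072] sd [0.0075 0.0405] z [0.02  0.105] mid [ 0.645 -0.35 ]
scene small rail 118 c [ 0.656 -0.352] ang 175.6 ext [-0.054  0.073] sd [0.0097 0.0415] z [0.08  0.105] mid [ 0.646 -0.352]
scene bar 194 c [0.524 0.314] ang -161.1 ext [-0.068  0.088] sd [0.0051 0.0407] z [0.127 0.155] mid [0.515 0.311]
scene handle 79 c [0.532 0.344] ang 97.0 ext [-0.02  0.02] sd [0.0041 0.0096] z [0.16  0.199] mid [0.532 0.344]
scene posttop 95 c [0.623 0.358] ang 76.6 ext [-0.023  0.063] sd [0.0053 0.0283] z [0.206 0.25 ] mid [0.628 0.378]
scene pipe 2240 c [0.667 0.284] ang 118.9 ext [-0.163  0.169] sd [0.0483 0.0979] z [0.28  0.336] mid [0.666 0.286]
scene pins 221 c [0.649 0.029] ang 113.0 ext [-0.154  0.194] sd [0.082  0.1075] z [0.03 0.08] mid [0.641 0.047]
scene drumtop 1399 c [0.728 0.027] 
[... 970 characters left out ...]
.0111] z [0.16  0.209] mid [0.525 0.348]
top posttop 36 c [0.61  0.416] ang 61.0 ext [-0.093  0.027] sd [0.0164 0.0337] z [0.205 0.246] mid [0.595 0.387]
top pipe 2286 c [0.649 0.274] ang 117.0 ext [-0.16   0.174] sd [0.0479 0.0925] z [0.282 0.334] mid [0.646 0.281]
top pins 365 c [0.642 0.067] ang 65.4 ext [-0.145  0.223] sd [0.0502 0.1046] z [0.03 0.08] mid [0.658 0.102]
top drumtop 1490 c [0.711 0.025] ang 70.9 ext [-0.086  0.098] sd [0.0279 0.0453] z [0.15 0.19] mid [0.713 0.03 ]
top base 7400 c [0.688 0.22 ] ang 71.7 ext [-0.449  0.44 ] sd [0.0982 0.2018] z [0.006 0.018] mid [0.686 0.216]
((724.9637451171875, 200.4380645751953), (798.7733764648438, 449.9151611328125), 89.99906158447266)
```

View pics/guards.png

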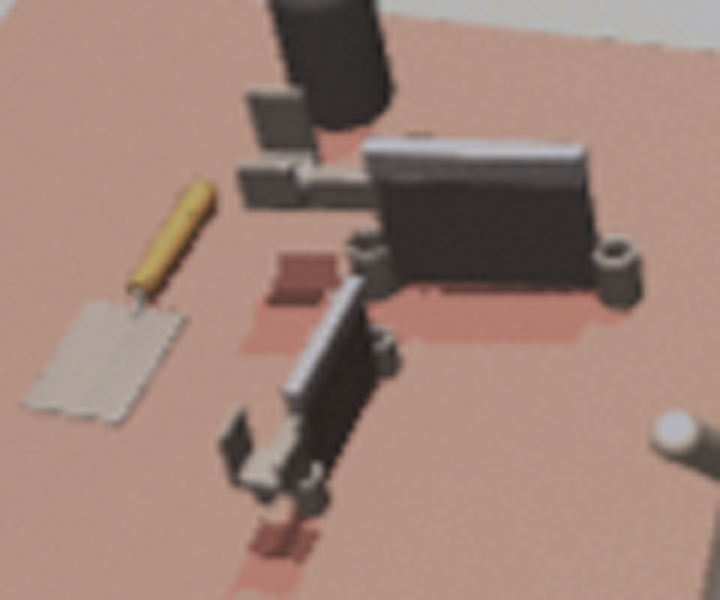

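The crop shows the choice clearly. The larger guard is at crop (480,210), with its rail on top, keeper on the left at (280,150) and knuckles at (370,265) and (617,270). The small one is at (330,380). Now a robust fit of both poses against the primitives.

```bash
cat > fit.py <<'E'
from h import *
from scipy.optimize import least_squares
def box(P,c0,c1):
    c0=np.array(c0);c1=np.array(c1);q=np.abs(P-(c0+c1)/2)-(c1-c0)/2
    return np.linalg.norm(np.maximum(q,0),axis=1)+np.minimum(q.max(1),0)
def cyl(P,c,ax,h0,h1,r):
    o=[i for i in range(3) if i!=ax];c=np.array(c)
    a=np.hypot(P[:,o[0]]-c[0],P[:,o[1]]-c[1])-r;b=np.abs(P[:,ax]-(h0+h1)/2)-(h1-h0)/2
    q=np.stack([a,b],1);return np.linalg.norm(np.maximum(q,0),axis=1)+np.minimum(q.max(1),0)
def guard(P): return np.min([box(P,(-3,-65,5),(3,65,100)),box(P,(-7,-65,96),(7,65,120)),cyl(P,(0,75),2,0,40,14),cyl(P,(0,-75),2,0,40,14)],axis=0)
def tum(P):
    L=[box(P,(-40,-115,0),(230,425,12)),cyl(P,(160,120),1,-70,70,60),cyl(P,(0,310),2,0,234,10),cyl(P,(0,305),1,185,400,20),cyl(P,(185,305),0,0,190,20),box(P,(120,130,12),(210,260,122))]
    for s in(75,-75): L+=[cyl(P,(0,s),2,0,30,16),cyl(P,(0,s),2,30,77,6)]
    return np.min(L,axis=0)
def loc(C,q):
    c,s=np.cos(q[2]),np.sin(q[2]);d=C[:,:2]*1000-q[:2]
    return np.stack([d@[c,s],d@[-s,c],C[:,2]*1000-(q[3] if len(q)>3 else 0)],1)
def fit(C,f,q0,gate):
    q=np.array(q0,float)
    for g in gate:
        P=C[np.abs(f(loc(C,q)))<g]
        q=least_squares(lambda x:f(loc(P,x)),q,loss="soft_l1",f_scale=2,x_scale=[1,1,.01]+[1]*(len(q)-3)).x
    r=f(loc(P,q));return q,len(P),np.sqrt(np.median(r**2))
E
python3 - <<'E'
from fit import *
S=[snapshot("scene"),snapshot("top")]
Cs=[cloud(p)[p["range_z"]>0] for p in S]
def crop(C,x0,x1,y0,y1,z0): return C[(C[:,0]>x0)&(C[:,0]<x1)&(C[:,1]>y0)&(C[:,1]<y1)&(C[:,2]>z0)]
for nm,CC in(("scene",Cs[0]),("top",Cs[1]),("both",np.concatenate(Cs))):
    G=crop(CC,.42,.57,-.5,-.2,.012); print(nm,"guard",fit(G,guard,[489,-325,np.radians(187),0],[25,12,6,5]))
    T=crop(CC,.45,1,-.2,.6,.009); print(nm,"tum",fit(T,tum,[590,60,-.2,0],[60,30,15,8,6]))
E
```

```text
scene guard (array([ 4.83080320e+02, -3.03449645e+02,  3.27623897e+00,  4.78878701e-01]), 957, np.float64(1.385835805186332))
scene tum (array([ 5.54946914e+02,  4.23586898e+01, -1.96091373e-01,  1.02264519e+00]), 11775, np.float64(1.3648405611902916))
top guard (array([ 4.85137977e+02, -3.20585324e+02,  3.23963708e+00,  3.93357969e-01]), 239, np.float64(1.5036470198379845))
top tum (array([ 5.56917668e+02,  4.28140417e+01, -1.93024788e-01,  3.31573704e-01]), 9258, np.float64(1.7478429809222809))
both guard (array([ 4.83368858e+02, -3.05163715e+02,  3.27635533e+00,  3.68631312e-01]), 1203, np.float64(1.472573257244588))
both tum (array([ 5.55622702e+02,  4.25993838e+01, -1.94947623e-01,  7.25705361e-01]), 21034, np.float64(1.5559812910121609))
```

```bash
python3 -m handwheel '{"offset":[[0,0,-0.04],[0,0,-0.04],[0,0,-0.04],[-0.027,-0.028,0],[-0.027,-0.028,0],[-0.027,-0.028,0],[-0.027,-0.028,0],[-0.027,-0.028,0],[-0.027,-0.028,0],[-0.027,-0.028,0]],"delta_rot":[[0,0,0],[0,0,0],[0,0,0],[0,0,0],[0,0,0],[0,0,0],[0,0,0],[0,0,0],[0,0,0],[0,0,0]]}' 1
python3 -m handwheel '{"offset":[[-0.027,-0.028,0],[-0.027,-0.028,0],[-0.027,-0.028,0],[-0.027,-0.028,0],[-0.027,-0.028,0],[-0.027,-0.028,0],[-0.027,-0.028,0],[-0.027,-0.028,0]],"delta_rot":[[0,0,0],[0,0,0],[0,0,0],[0,0,0],[0,0,0],[0,0,0],[0,0,0],[0,0,0]]}'
python3 -c "
from h import *
s=observe();print(np.round(s['joint_positions'],2),np.round(s['orientation'],3))"
```

```text
clock: 2.13
ee_pos: [0.325, 0.3375, 0.3557]
orientation: [[-0.944, 0.33, -0.001], [0.33, 0.944, 0.004], [0.002, 0.003, -1.0]]
wrist_force: [2.0, 0.4, 0.9]
gripper_width: 0.085
clock: 2.8
ee_pos: [0.4576, 0.0382, 0.3565]
orientation: [[-0.944, 0.33, 0.004], [0.33, 0.944, 0.011], [-0.0, 0.012, -1.0]]
wrist_force: [0.6, 0.7, 0.1]
gripper_width: 0.0856
[-0.7  -0.04  0.55  1.58  0.01  1.58  1.08] [[-0.944  0.33   0.004]
 [ 0.33   0.944  0.011]
 [-0.     0.012 -1.   ]]
```

```bash
python3 -m handwheel '{"offset":[[-0.015,-0.035,0],[-0.015,-0.035,0],[-0.015,-0.035,0],[-0.015,-0.035,0],[-0.015,-0.035,0],[-0.015,-0.035,0],[-0.015,-0.035,0],[-0.015,-0.035,0],[-0.015,-0.035,0]],"delta_rot":[[0,0,0],[0,0,0],[0,0,0],[0,0,0],[0,0,0],[0,0,0],[0,0,0],[0,0,0],[0,0,0]]}'
for i in 1 2 3; do python3 -m handwheel '{"offset":[[0,0,0],[0,0,0],[0,0,0],[0,0,0],[0,0,0],[0,0,0],[0,0,0],[0,0,0],[0,0,0],[0,0,0]],"delta_rot":[[0,0,0.12],[0,0,0.12],[0,0,0.12],[0,0,0.12],[0,0,0.12],[0,0,0.12],[0,0,0.12],[0,0,0.12],[0,0,0.12],[0,0,0.12]]}' | head -3; done
python3 -m handwheel '{"offset":[[0,0,0],[0,0,0],[0,0,0],[0,0,0],[0,0,0]],"delta_rot":[[0,0,0.12],[0,0,0.12],[0,0,0.12],[0,0,0.12],[0,0,0.12]]}'
cat >> fit.py <<'E'
def wristcloud():
    s=observe();p=snapshot("wrist");K=p["intrinsics"]
    v,u=np.mgrid[0:480,0:640].astype(float);x=(u-K[0,2])/K[0,0];y=(v-K[1,2])/K[1,1];r=np.hypot(x,y)+1e-9
    z=p["range_z"];t=np.tan(np.minimum(r,1.3))/r
    c=np.stack([x*t*z,y*t*z,z],-1);M=p["mount"];c=c@M[:3,:3].T+M[:3,3]
    W=c@np.array(s["orientation"]).T+np.array(s["ee_pos"]);return s,p,W,(z>0)&(r<1.2)
E
python3 - <<'E'
from fit import *
s,p,W,m=wristcloud();save(p,"w1.png")
print(np.round(s["joint_positions"],2),s["ee_pos"],np.degrees(np.arctan2(s["orientation"][1][1],s["orientation"][0][1])),np.round(p["mount"],3).tolist())
C=W[m];G=C[(C[:,0]>.42)&(C[:,0]<.57)&(C[:,1]>-.5)&(C[:,1]<-.2)&(C[:,2]>.012)&(C[:,2]<.17)]
print(len(G),fit(G,guard,[483,-304,3.27,0],[25,12,6,5]))
T=C[C[:,2]<.01];print("table z",np.median(T[:,2]) if len(T) else None,np.median(C[:,2]))
E
```

```text
clock: 3.55
ee_pos: [0.4815, -0.3206, 0.3557]
orientation: [[-0.946, 0.325, 0.014], [0.325, 0.946, 0.012], [-0.01, 0.016, -1.0]]
wrist_force: [0.1, 0.6, 1.1]
gripper_width: 0.0853
clock: 4.38
ee_pos: [0.4742, -0.3366, 0.3542]
orientation: [[0.01, 1.0, 0.01], [1.0, -0.01, 0.006], [0.006, 0.01, -1.0]]
clock: 5.22
ee_pos: [0.476, -0.3347, 0.3551]
orientation: [[0.952, 0.306, 0.013], [0.306, -0.952, 0.007], [0.015, -0.003, -1.0]]
clock: 6.05
ee_pos: [0.4783, -0.3329, 0.3547]
orientation: [[0.591, -0.807, 0.013], [-0.807, -0.591, 0.009], [0.001, -0.016, -1.0]]
clock: 6.47
ee_pos: [0.4795, -0.3319, 0.3545]
orientation: [[0.007, -1.0, 0.014], [-1.0, -0.007, 0.01], [-0.01, -0.014, -1.0]]
wrist_force: [0.3, -0.2, -0.3]
gripper_width: 0.0853
[-0.3   0.65  1.54  1.29 -0.68  1.77 -2.06] [ 0.47948519 -0.33194504  0.35453978] -179.61170787195832 [[0.001, -0.955, -0.298, 0.076], [1.0, 0.001, 0.001, 0.0], [-0.001, -0.298, 0.955, -0.143], [0.0, 0.0, 0.0, 1.0]]
4031 (array([ 4.83165488e+02, -3.07168070e+02,  3.25919596e+00,  2.90430517e-01]), 2001, np.float64(0.5902301588016456))
table z 0.0008838390529408713 0.0013428272146480957
```

View pics/w1.png

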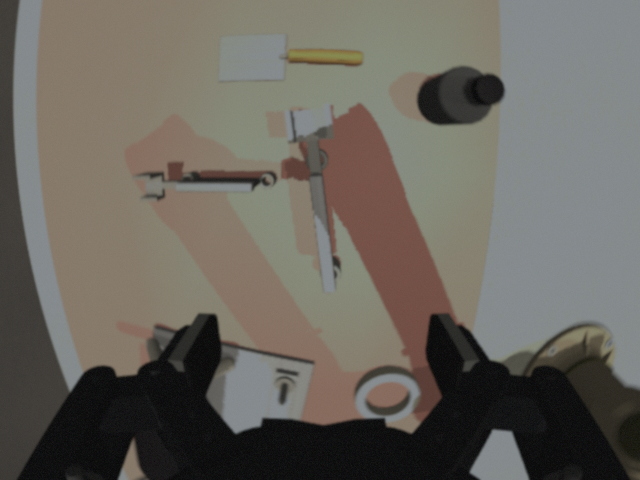

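```bash
cat >> h.py <<'E'
from scipy.spatial.transform import Rotation as Ro
def Rdown(ydeg):
    a=np.radians(ydeg);y=np.array([np.cos(a),np.sin(a),0]);z=np.array([0,0,-1.]);return np.stack([np.cross(y,z),y,z],1)
def togo(pos,R):
    s=observe();R0=np.array(s["orientation"])
    print("offset",np.round(R0.T@(np.array(pos)-s["ee_pos"]),4),"rot",np.round(Ro.from_matrix(R0.T@R).as_rotvec(),3),"t",s["clock"],"j",np.round(s["joint_positions"],2),"F",np.round(s["wrist_force"],1),"w",round(s["gripper_width"],4))
E
python3 -c "
from h import *
togo([.4832,-.3072,.2],Rdown(186.7))"
```

```text
offset [-0.0231 -0.0014  0.1548] rot [-0.014  0.009 -0.12 ] t 6.5167 j [-0.3   0.65  1.54  1.29 -0.68  1.77 -2.07] F [ 0.2  0.6 -0.3] w 0.0857
```

```bash
python3 -m handwheel '{"offset":[[-0.012,-0.001,0.03],[-0.012,0,0.03],[0,0,0.035],[0,0,0.03],[0,0,0.03],[0,0,0]],"delta_rot":[[-0.014,0.009,-0.06],[0,0,-0.06],[0,0,0],[0,0,0],[0,0,0],[0,0,0]]}'
python3 - <<'E'
from fit import *
s,p,W,m=wristcloud()
C=W[m];G=C[(C[:,0]>.42)&(C[:,0]<.57)&(C[:,1]>-.5)&(C[:,1]<-.2)&(C[:,2]>.012)&(C[:,2]<.17)]
q,n,r=fit(G,guard,[483,-306,3.26,0],[15,8,6,5]);print(q,n,r)
togo([q[0]/1000,q[1]/1000,.088],Rdown(np.degrees(q[2])))
L=loc(G,q);k=(L[:,2]>100)&(np.abs(L[:,0])<6)&(np.abs(L[:,1])<80);print("rail y ext",np.percentile(L[k,1],[1,99]))
E
```

```text
clock: 7.02
ee_pos: [0.4812, -0.3072, 0.1954]
orientation: [[0.142, -0.99, 0.004], [-0.99, -0.142, -0.002], [0.003, -0.003, -1.0]]
wrist_force: [0.2, 0.7, -1.0]
gripper_width: 0.0852
[ 4.83121780e+02 -3.08302096e+02  3.27039507e+00  3.08211647e-01] 5159 0.4651064892487682
offset [-0.0002 -0.0009  0.1104] rot [-0.005 -0.005  0.013] t 7.0667 j [-0.43  0.71  1.47  1.62 -0.72  1.46 -1.9 ] F [0.5 0.1 0.8] w 0.0855
rail y ext [-68.33747889  58.67206932]
```

```bash
python3 -m handwheel '{"offset":[[0,-0.001,0.025],[0,0,0.025],[0,0,0.025],[0,0,0.02],[0,0,0.014],[0,0,0.002]],"delta_rot":[[-0.005,-0.005,0.013],[0,0,0],[0,0,0],[0,0,0],[0,0,0],[0,0,0]]}'
python3 -m handwheel '{"offset":[[0,0,0],[0,0,0],[0,0,0],[0,0,0],[0,0,0],[0,0,0],[0,0,0],[0,0,0]],"delta_rot":[[0,0,0],[0,0,0],[0,0,0],[0,0,0],[0,0,0],[0,0,0],[0,0,0],[0,0,0]]}' 0 80
```

```text
clock: 7.57
ee_pos: [0.4892, -0.3139, 0.0973]
orientation: [[0.14, -0.99, 0.012], [-0.99, -0.14, -0.009], [0.01, -0.011, -1.0]]
wrist_force: [0.3, -0.3, 0.0]
gripper_width: 0.0852
clock: 8.23
ee_pos: [0.4915, -0.3167, 0.1048]
orientation: [[0.142, -0.99, 0.019], [-0.99, -0.142, -0.013], [0.016, -0.017, -1.0]]
wrist_force: [1.3, -1.1, -3.1]
gripper_width: 0.0121
```

```bash
python3 - <<'E'
from fit import *
s,p,W,m=wristcloud();save(p,"w2.png")
print(s["clock"],s["ee_pos"],np.round(s["joint_positions"],3),s["gripper_width"],s["wrist_force"])
S=snapshot("scene");T=snapshot("top")
C=np.concatenate([W[m]]);f=lambda C:C[(C[:,0]>.42)&(C[:,0]<.57)&(C[:,1]>-.5)&(C[:,1]<-.2)&(C[:,2]>.012)&(C[:,2]<.14)]
for nm,C in(("w",W[m]),("s",cloud(S)[S["range_z"]>0])):print(nm,fit(f(C),guard,[483,-306,3.26,0],[15,8,6,5]))
A=np.hstack([cv2.resize(S["frame"][185:305,160:300],(420,360)),cv2.resize(p["frame"],(380,360))]);cv2.imwrite("pics/g2.png",A[:,:,::-1])
E
```

```text
8.2333 [ 0.49151859 -0.3167275   0.10477325] [-0.372  0.797  1.355  1.713 -0.819  1.298 -1.846] 0.012057405241633148 [ 1.25565007 -1.11975231 -3.13877319]
w (array([ 491.00961966, -323.44611183,    3.24781425,    0.58998355]), 9855, np.float64(0.5371722908308425))
s (array([ 488.61134707, -303.42170837,    3.28728268,    0.9080366 ]), 927, np.float64(1.4872990436841205))
```

View pics/g2.png

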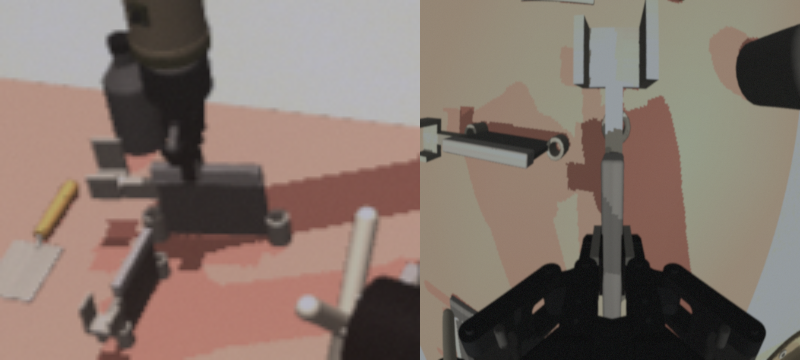

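The guard is gripped, but only about 15 mm deep because the arm drifted up and sideways. I'll open, correct and grip again.

```bash
python3 -m handwheel '{"offset":[[0,0,0],[0,0,0],[0,0,0],[0,0,0]],"delta_rot":[[0,0,0],[0,0,0],[0,0,0],[0,0,0]]}' 1
python3 - <<'E'
from fit import *
s,p,W,m=wristcloud()
C=W[m];G=C[(C[:,0]>.42)&(C[:,0]<.57)&(C[:,1]>-.5)&(C[:,1]<-.2)&(C[:,2]>.012)&(C[:,2]<.13)]
q,n,r=fit(G,guard,[489,-306,3.26,0],[15,8,6,5]);print(q,n,r)
q,n,r=fit(G,guard,[489,-306,3.26],[15,8,6,5]);print(q,n,r)
L=loc(G,q)
k=(L[:,2]>112)&(np.abs(L[:,0])<6);print(np.histogram(L[k,1],np.arange(-90,150,6)))
k=(L[:,2]<45)&(L[:,2]>34);print(np.histogram(L[k,1],np.arange(-100,110,6)))
togo([q[0]/1000,q[1]/1000,.088],Rdown(np.degrees(q[2])))
E
```

```text
clock: 8.72
ee_pos: [0.492, -0.3169, 0.1053]
orientation: [[0.143, -0.99, 0.02], [-0.99, -0.143, -0.014], [0.016, -0.017, -1.0]]
wrist_force: [0.2, 0.4, 0.0]
gripper_width: 0.0598
[ 4.88156911e+02 -3.21429478e+02  3.27873840e+00  3.92172665e-01] 9602 0.4992929247413001
[ 488.17701306 -321.47981769    3.27848213] 9610 0.6120214140961052
(array([  0,   0,   0,   0,   0,   0, 122, 259, 260, 276, 321, 305, 356,
       357, 398, 401, 439, 461, 479, 501, 521, 535, 403,   0,   0,   0,
         0,   0,   0,   0,   0,   0,   0,   0,   0,   0,   0,   0,   0]), array([-90, -84, -78, -72, -66, -60, -54, -48, -42, -36, -30, -24, -18,
       -12,  -6,   0,   6,  12,  18,  24,  30,  36,  42,  48,  54,  60,
        66,  72,  78,  84,  90,  96, 102, 108, 114, 120, 126, 132, 138,
       144]))
(array([ 49,  55,  30,   0,   0,   0,   0,   0,   0,   0,   0,   0,   0,
         0,   0,   0,   0,   0,   0,   0,   0,   0,  19,  52,  92, 171,
       164,  55,   0,   0,   0,   0,   0,   0]), array([-100,  -94,  -88,  -82,  -76,  -70,  -64,  -58,  -52,  -46,  -40,
        -34,  -28,  -22,  -16,  -10,   -4,    2,    8,   14,   20,   26,
         32,   38,   44,   50,   56,   62,   68,   74,   80,   86,   92,
         98,  104]))
offset [0.0037 0.0047 0.0173] rot [-0.017 -0.016  0.006] t 8.7667 j [-0.37  0.8   1.36  1.71 -0.82  1.3  -1.85] F [-0.1  0.4 -0.3] w 0.0671
```

```bash
cat >> fit.py <<'E'
_g=guard
def guard(P): return np.min([_g(P),box(P,(-5,60,83),(5,101,95)),box(P,(-20,101,91),(20,135,95)),box(P,(-20,101,91),(-17,135,119)),box(P,(17,101,91),(20,135,141))],axis=0)
def near(C,q,rx=60,z0=12,z1=160):
    L=loc(C,q);return C[(np.abs(L[:,0])<rx)&(L[:,1]>-100)&(L[:,1]<145)&(L[:,2]>z0)&(L[:,2]<z1)]
E
python3 - <<'E'
from fit import *
s,p,W,m=wristcloud();S=snapshot("scene")
for C in(W[m],cloud(S)[S["range_z"]>0]):
    q0=[485.7,-303.6,3.27];G=near(C,q0,40,z1=145)
    q,n,r=fit(G,guard,q0,[10,8,6,5]);print(q,n,r)
    L=loc(G,q);k=(L[:,2]>112)&(L[:,2]<123)&(np.abs(L[:,0])<8)&(L[:,1]<90);print(np.percentile(L[k,1],[.5,99.5]))
    k=(L[:,1]>95);print("keeper",np.percentile(L[k],[1,99],axis=0).tolist())
    togo([q[0]/1000,q[1]/1000,.087],Rdown(np.degrees(q[2])))
E
```

```text
[ 487.15411769 -301.50186196    3.28751697] 23766 0.530599086755377
[-30.64454812  64.99729353]
keeper [[-22.548779604273204, 96.93483057815483, 93.78584168236753], [22.289211647205857, 134.6270248942073, 142.87899865908201]]
offset [-0.0162  0.0028  0.0179] rot [-0.017 -0.016 -0.003] t 8.8667 j [-0.37  0.8   1.36  1.71 -0.82  1.3  -1.85] F [-0.8  0.6  0. ] w 0.0808
[ 486.80408242 -301.9472655     3.2885253 ] 1120 1.421480736557694
[-64.47292637  63.23155449]
keeper [[-25.848946623950326, 95.70707581767253, 71.47590046250139], [26.333306102175847, 135.06300341542362, 144.00002612064975]]
offset [-0.0158  0.0033  0.0179] rot [-0.017 -0.016 -0.004] t 8.8667 j [-0.37  0.8   1.36  1.71 -0.82  1.3  -1.85] F [-0.8  0.6  0. ] w 0.0808
```

```bash
python3 -m handwheel '{"offset":[[-0.008,0.003,0],[-0.006,0,0.006],[0,0,0.006],[0,0,0.006],[0,0,0.002]],"delta_rot":[[-0.017,-0.016,-0.003],[0,0,0],[0,0,0],[0,0,0],[0,0,0]]}' 1
python3 -c "
from h import *
togo([.487,-.3018,.087],Rdown(188.4))"
```

```text
clock: 9.28
ee_pos: [0.4867, -0.3016, 0.0834]
orientation: [[0.147, -0.989, -0.001], [-0.989, -0.147, 0.001], [-0.001, 0.001, -1.0]]
wrist_force: [-0.4, -0.1, 0.1]
gripper_width: 0.0858
offset [ 0.0002 -0.0002 -0.0036] rot [0.001 0.001 0.001] t 9.2833 j [-0.39  0.81  1.33  1.74 -0.83  1.28 -1.85] F [-0.4 -0.1  0.1] w 0.0858
```

Good. Now close.

```bash
python3 -m handwheel '{"offset":[[0,0,0],[0,0,0],[0,0,0],[0,0,0],[0,0,0],[0,0,0],[0,0,0],[0,0,0]],"delta_rot":[[0,0,0],[0,0,0],[0,0,0],[0,0,0],[0,0,0],[0,0,0],[0,0,0],[0,0,0]]}' 0 80
python3 -c "
from h import *
togo([.487,-.3018,.087],Rdown(188.4))"
```

```text
clock: 9.95
ee_pos: [0.4864, -0.3017, 0.0825]
orientation: [[0.146, -0.989, -0.002], [-0.989, -0.146, 0.002], [-0.002, 0.002, -1.0]]
wrist_force: [-0.3, -0.7, -1.0]
gripper_width: 0.0131
offset [ 0.0002 -0.0005 -0.0045] rot [0.002 0.002 0.   ] t 9.95 j [-0.38  0.82  1.33  1.74 -0.83  1.28 -1.84] F [-0.3 -0.7 -1. ] w 0.0131
```

```bash
python3 -m handwheel '{"offset":[[0,0,-0.015],[0,0,-0.03],[0,0,-0.035],[0,0,-0.035],[0,0,-0.035],[0,0,-0.025]],"delta_rot":[[0,0,0],[0,0,0],[0,0,0],[0,0,0],[0,0,0],[0,0,0]]}'
python3 -m handwheel '{"offset":[[-0.015,0.001,0],[-0.025,0.001,0],[-0.03,0.001,0],[-0.03,0.001,0],[-0.03,0.001,0],[-0.03,0.001,0],[-0.025,0,0],[-0.015,0,0]],"delta_rot":[[0,0,0],[0,0,0],[0,0,0],[0,0,0],[0,0,0],[0,0,0],[0,0,0],[0,0,0]]}'
for i in 1 2; do python3 -m handwheel '{"offset":[[0,0,0],[0,0,0],[0,0,0],[0,0,0],[0,0,0],[0,0,0],[0,0,0],[0,0,0],[0,0,0],[0,0,0]],"delta_rot":[[0,0,-0.11],[0,0,-0.11],[0,0,-0.11],[0,0,-0.11],[0,0,-0.11],[0,0,-0.11],[0,0,-0.11],[0,0,-0.11],[0,0,-0.11],[0,0,-0.11]]}';done
python3 -c "
from h import *
togo([.49,.02,.27],Rdown(-11.2))"
```

```text
clock: 10.45
ee_pos: [0.4821, -0.2982, 0.2595]
orientation: [[0.143, -0.99, -0.018], [-0.99, -0.143, 0.01], [-0.013, 0.017, -1.0]]
wrist_force: [0.5, -1.0, -4.7]
gripper_width: 0.0134
clock: 11.12
ee_pos: [0.445, -0.1247, 0.2695]
orientation: [[0.124, -0.992, -0.029], [-0.992, -0.125, 0.006], [-0.009, 0.028, -1.0]]
wrist_force: [0.2, -0.3, -3.7]
gripper_width: 0.013
clock: 11.95
ee_pos: [0.4381, -0.1254, 0.2642]
orientation: [[0.954, -0.298, -0.046], [-0.297, -0.955, 0.03], [-0.053, -0.015, -0.998]]
wrist_force: [0.2, 0.2, -3.9]
gripper_width: 0.013
clock: 12.78
ee_pos: [0.4284, -0.1402, 0.2582]
orientation: [[0.678, 0.732, -0.066], [0.735, -0.677, 0.046], [-0.01, -0.08, -0.997]]
wrist_force: [0.2, -0.0, -5.4]
gripper_width: 0.0131
offset [ 0.1594 -0.0642 -0.0084] rot [-0.081 -0.012 -0.55 ] t 12.7833 j [-1.4  -0.25  1.51  1.75  0.21  1.48 -0.67] F [ 0.2 -0.  -5.4] w 0.0131
```

```bash
python3 -m handwheel '{"offset":[[0.02,-0.008,-0.002],[0.03,-0.012,-0.002],[0.03,-0.012,-0.002],[0.03,-0.012,-0.002],[0.03,-0.012,0],[0.02,-0.008,0]],"delta_rot":[[-0.02,0,0],[-0.02,0,0],[-0.02,0,0],[-0.02,0,0],[0,0,0],[0,0,0]]}'
python3 -m handwheel '{"offset":[[0,0,0],[0,0,0],[0,0,0],[0,0,0],[0,0,0]],"delta_rot":[[0,0,-0.11],[0,0,-0.11],[0,0,-0.11],[0,0,-0.11],[0,0,-0.11]]}'
python3 - <<'E'
from fit import *
togo([.5556,.0426,.2],Rdown(-11.2))
s,p,W,m=wristcloud();save(p,"w3.png");S=snapshot("scene");T=snapshot("top")
E
```

```text
clock: 13.28
ee_pos: [0.4825, 0.0021, 0.2663]
orientation: [[0.694, 0.72, -0.01], [0.72, -0.694, -0.009], [-0.014, -0.0, -1.0]]
wrist_force: [9.6, -7.2, -16.4]
gripper_width: 0.013
clock: 13.7
ee_pos: [0.4804, 0.0092, 0.2659]
orientation: [[0.188, 0.982, -0.015], [0.982, -0.188, -0.015], [-0.017, -0.012, -1.0]]
wrist_force: [0.6, 0.2, -4.4]
gripper_width: 0.0127
offset [0.0481 0.0683 0.0643] rot [-0.012  0.017  0.006] t 13.7 j [-1.82 -0.25  1.56  1.72  0.27  1.45 -0.49] F [ 0.6  0.2 -4.4] w 0.0127
```

```bash
python3 -m handwheel '{"offset":[[0.012,0.017,0],[0.012,0.017,0.01],[0.012,0.017,0.015],[0.012,0.017,0.015],[0,0,0.01],[0,0,0]],"delta_rot":[[-0.012,0.017,0.006],[0,0,0],[0,0,0],[0,0,0],[0,0,0],[0,0,0]]}'
cat > rel.py <<'E'
from fit import *
s,p,W,m=wristcloud();S=snapshot("scene");T=snapshot("top")
togo([.5556,.0426,.1],Rdown(-11.2))
R=np.array(s["orientation"]);o=np.array(s["ee_pos"])-.0825*np.array([0,0,1]);yaw=np.arctan2(R[1,1],R[0,1])
print("expected guard",np.round(o*1000,1),round(yaw,3))
g0=[o[0]*1000,o[1]*1000,yaw,o[2]*1000];t0=[555.6,42.6,-.195,0]
for n,C in(("w",W[m]),("s",cloud(S)[S["range_z"]>0]),("t",cloud(T)[T["range_z"]>0])):
    L=loc(C,g0);G=C[(np.abs(L[:,0])<30)&(L[:,1]>-92)&(L[:,1]<140)&(L[:,2]>-5)&(L[:,2]<145)&~((L[:,2]>90)&(np.abs(L[:,1])<60)&(np.abs(L[:,0])>9))]
    try:
        if len(G)>80: q,k,r=fit(G,guard,g0,[10,8,5]);print(n,"guard",np.round(q,3),k,round(r,2))
    except Exception as e: print(e)
    L=loc(C,t0);Q=C[(L[:,0]>-50)&(L[:,1]>-125)&(L[:,1]<430)&(L[:,2]>5)&(L[:,0]<240)]
    L=loc(Q,g0);Q=Q[~((np.abs(L[:,0])<75)&(L[:,1]>-95)&(L[:,1]<140)&(L[:,2]>-8))]
    if len(Q)>300: q,k,r=fit(Q,tum,t0,[15,8,6]);print(n,"tum",np.round(q,3),k,round(r,2))
E
python3 rel.py
```

```text
clock: 14.35
ee_pos: [0.5004, 0.0392, 0.2312]
orientation: [[0.233, 0.97, 0.068], [0.972, -0.234, 0.011], [0.026, 0.064, -0.998]]
wrist_force: [-0.3, -0.5, -4.8]
gripper_width: 0.0127
offset [0.0126 0.0428 0.1366] rot [ 0.066 -0.026 -0.039] t 14.5 j [-1.85 -0.25  1.56  1.8   0.27  1.29 -0.58] F [-1.1  0.1 -5.5] w 0.0128
expected guard [500.4  39.2 148.7] -0.236
w guard [ 5.00271e+02  3.78040e+01 -2.09000e-01  1.50906e+02] 26812 0.91
w tum [ 5.55848e+02  4.29590e+01 -1.90000e-01  1.79000e-01] 67064 0.52
s guard [ 5.03090e+02  3.99050e+01 -2.34000e-01  1.51591e+02] 1380 1.5
s tum [ 5.54993e+02  4.25360e+01 -1.96000e-01  8.60000e-01] 12243 1.4
t guard [ 5.10049e+02  3.61700e+01 -1.36000e-01  1.54319e+02] 252 1.01
t tum [ 5.56691e+02  4.28870e+01 -1.93000e-01 -3.76000e-01] 9269 1.95
```

The arm has wandered into its j2/j3 limits with the elbow out to the side. I'll fit a kinematic model from the logged states, so I can plan a way back to a good posture.

```bash
cat > kin.py <<'E'
from h import *
from scipy.optimize import least_squares
import itertools
def Rz(a): return Ro.from_euler('z',a)
def Ry(a): return Ro.from_euler('y',a)
def fk(j,sg,P):
    phi,h,a,b,c,e1,e2,e3,t7,e4=P
    R=Rz(phi+sg[0]*j[0]);p=np.array([0,0,h])
    R=R*Ry(j[1])*Rz(sg[1]*j[2]);p=p+R.apply([e1,e4,a])
    R=R*Ry(j[3])*Rz(sg[2]*j[4]);p=p+R.apply([e2,0,b])
    R=R*Ry(j[5])*Rz(sg[3]*j[6]+t7);p=p+R.apply([0,0,c]) if e3 is None else p+R.apply([0,0,c])
    return p,R
LO=np.array([-2.95,-.25,-1.52,.18,-1.44,.02,-3.01]);HI=np.array([2.95,2.06,1.56,2.33,4.58,2.06,3.01])
E
cat > id.py <<'E'
from kin import *
s=observe()
D=[([-1.28,.383,.016,1.37,-.006,1.388,-.046],[.2163,.5858,.2303],[[-.938,.346,-.001],[.346,.938,-.002],[0,-.002,-1]]),
([-.7,-.04,.55,1.58,.01,1.58,1.08],[.4576,.0382,.3565],[[-.944,.33,.004],[.33,.944,.011],[0,.012,-1]]),
([-.3,.65,1.54,1.29,-.68,1.77,-2.06],[.4795,-.3319,.3545],[[.007,-1,.014],[-1,-.007,.01],[-.01,-.014,-1]]),
([-.43,.71,1.47,1.62,-.72,1.46,-1.9],[.4812,-.3072,.1954],[[.142,-.99,.004],[-.99,-.142,-.002],[.003,-.003,-1]]),
([-.372,.797,1.355,1.713,-.819,1.298,-1.846],[.4915,-.3167,.1048],[[.142,-.99,.019],[-.99,-.142,-.013],[.016,-.017,-1]]),
([-1.4,-.25,1.51,1.75,.21,1.48,-.67],[.4284,-.1402,.2582],[[.678,.732,-.066],[.735,-.677,.046],[-.01,-.08,-.997]]),
([-1.82,-.25,1.56,1.72,.27,1.45,-.49],[.4804,.0092,.2659],[[.188,.982,-.015],[.982,-.188,-.015],[-.017,-.012,-1]]),
(s["joint_positions"],s["ee_pos"],s["orientation"])]
best=None
for sg in itertools.product([1,-1],repeat=4):
    def res(P):
        r=[]
        for j,p,R in D:
            q,Q=fk(j,sg,P);r+=list((q-p)*3)+list((Ro.from_matrix(np.array(R)).inv()*Q).as_rotvec())
        return np.array(r)
    for phi,t7 in itertools.product([0,np.pi],[-1.57,0,1.57,3.14]):
        o=least_squares(res,[phi,.3,.3,.3,.2,0,0,0,t7,0],loss="soft_l1",f_scale=.05)
        if best is None or o.cost<best[0]: best=(o.cost,sg,o.x,res(o.x))
print(best[0],best[1],np.round(best[2],4));print(np.round(best[3].reshape(-1,6),3))
import pickle;pickle.dump(best[1:3],open("kin.pkl","wb"))
E
python3 id.py
```

```text
0.002747612588603768 (-1, -1, -1, -1) [-0.0103  0.2275  0.4556  0.4644  0.3485  0.0094 -0.0135 -1.5215  1.5607
 -0.0123]
[[-0.024  0.053 -0.009 -0.003 -0.    -0.   ]
 [ 0.011  0.025  0.009 -0.005 -0.009  0.005]
 [-0.017 -0.001  0.006  0.001  0.008 -0.003]
 [-0.006 -0.001  0.007  0.008  0.002 -0.001]
 [-0.006 -0.005 -0.01  -0.    -0.     0.001]
 [-0.012 -0.01   0.001 -0.     0.002 -0.003]
 [-0.013 -0.015 -0.002 -0.001 -0.008  0.002]
 [-0.011 -0.012 -0.002 -0.    -0.001  0.   ]]
```

```bash
cat > sim.py <<'E'
from kin import *
import pickle
sg,P=pickle.load(open("kin.pkl","rb"))
def f(q): p,R=fk(q,sg,P);return p,R
def err(q,p,R):
    a,A=f(q);return np.r_[(p-a),(A*1.0).as_matrix()@( (A.inv()*R).as_rotvec())]
def jac(q):
    a,A=f(q);J=np.zeros((6,7))
    for i in range(7):
        d=np.array(q,float);d[i]+=1e-5;b,B=f(d);J[:3,i]=(b-a)/1e-5;J[3:,i]=(B*A.inv()).as_rotvec()/1e-5
    return J
def step(q,p,R,n=6):
    q=np.array(q,float)
    for _ in range(n):
        e=err(q,p,R);free=np.ones(7,bool)
        if np.linalg.norm(e)<1e-4:break
        for _ in range(4):
            J=jac(q)[:,free];d=np.zeros(7);d[free]=J.T@np.linalg.solve(J@J.T+1e-4*np.eye(6),e)
            bad=free&((q+d<LO)|(q+d>HI))&((q<=LO+1e-6)|(q>=HI-1e-6))
            if not bad.any():break
            free&=~bad
        q=np.clip(q+d,LO,HI)
    return q
def run(q,rows):
    "rows: list of (offset,rot) in tool axes"
    for o,w in rows:
        p,R=f(q);q=step(q,p+R.apply(o),R*Ro.from_rotvec(w))
    return q
E
python3 - <<'E'
from sim import *
q=[-1.28,.383,.016,1.37,-.006,1.388,-.046]
Z=(0,0,0)
def pr(t,q): p,R=f(q);print(t,np.round(q,2),np.round(p,3))
pr("0",q)
q=run(q,[((0,0,-.04),Z)]*3+[((-.027,-.028,0),Z)]*15);pr("act [-0.7 -.04 .55 1.58 .01 1.58 1.08]",q)
q=run(q,[((-.015,-.035,0),Z)]*9+[(Z,(0,0,.12))]*35);pr("act -.3 .65 1.54 1.29 -.68 1.77 -2.06",q)
q=[-.38,.82,1.33,1.74,-.83,1.28,-1.84]
q=run(q,[((0,0,-.03),Z)]*6+[((-.024,0.001,0),Z)]*8+[(Z,(0,0,-.105))]*20);pr("act -1.4 -.25 1.51 1.75 .21 1.48 -.67",q)
# desired good config
t=np.array([.5556,.0426,.2]);R=Ro.from_matrix(Rdown(-11.2))
for q0 in([-.1,.3,0,1.5,0,1.3,-.2],[-.6,.3,.6,1.5,0,1.3,-.2],[-1.2,.1,1.2,1.6,0.2,1.3,-.5]): q=step(q0,t,R,30);pr("goal",q)
E
```

```text
0 [-1.28  0.38  0.02  1.37 -0.01  1.39 -0.05] [0.208 0.604 0.227]Traceback (most recent call last):
  File "<stdin>", line 6, in <module>
  File "sim.py", line 27, in run
    p,R=f(q);q=step(q,p+R.apply(o),R*Ro.from_rotvec(w))
               ~~~~^^^^^^^^^^^^^^^^^^^^^^^^^^^^^^^^^^^^
  File "sim.py", line 15, in step
    e=err(q,p,R);free=np.ones(7,bool)
  File "sim.py", line 6, in err
    a,A=f(q);return np.r_[(p-a),(A*1.0).as_matrix()@( (A.inv()*R).as_rotvec())]
                                 ~^~~~
TypeError: Argument 'other' has incorrect type (expected scipy.spatial.transform._rotation.Rotation, got float)
```

```bash
sed -i 's/(A\*1.0).as_matrix()/A.as_matrix()/' sim.py; cat > t.py <<'E'
from sim import *
q=[-1.28,.383,.016,1.37,-.006,1.388,-.046]
Z=(0,0,0)
def pr(t,q): p,R=f(q);print(t,np.round(q,2),np.round(p,3))
q=run(q,[((0,0,-.04),Z)]*3+[((-.027,-.028,0),Z)]*15);pr("act [-0.7 -.04 .55 1.58 .01 1.58 1.08]",q)
q=run(q,[((-.015,-.035,0),Z)]*9+[(Z,(0,0,.12))]*35);pr("act -.3 .65 1.54 1.29 -.68 1.77 -2.06",q)
q=[-.38,.82,1.33,1.74,-.83,1.28,-1.84]
q=run(q,[((0,0,-.03),Z)]*6+[((-.024,0.001,0),Z)]*8+[(Z,(0,0,-.105))]*20);pr("act -1.4 -.25 1.51 1.75 .21 1.48 -.67",q)
t=np.array([.5556,.0426,.2]);R=Ro.from_matrix(Rdown(-11.2))
for q0 in([-.1,.3,0,1.5,0,1.3,-.2],[-.6,.3,.6,1.5,0,1.3,-.2],[-1.2,.1,1.2,1.6,0.2,1.3,-.5]): q=step(q0,t,R,30);pr("goal",q)
E
python3 t.py
```

```text
act [-0.7 -.04 .55 1.58 .01 1.58 1.08] [-0.75 -0.07  0.53  1.63  0.03  1.57  0.99] [0.443 0.069 0.347]
act -.3 .65 1.54 1.29 -.68 1.77 -2.06 [-0.53  0.54  1.56  1.42 -0.54  1.69 -2.03] [ 0.461 -0.273  0.347]
act -1.4 -.25 1.51 1.75 .21 1.48 -.67 [-1.43 -0.25  1.45  1.77  0.25  1.41 -0.92] [ 0.451 -0.117  0.256]
goal [-0.12  0.22  0.01  1.64 -0.    1.28 -0.3 ] [0.556 0.043 0.2  ]
goal [-0.58  0.26  0.57  1.64 -0.14  1.28 -0.19] [0.556 0.043 0.2  ]
goal [-0.95  0.39  1.06  1.64 -0.35  1.32 -0.02] [0.556 0.043 0.2  ]
```

```bash
cat > search.py <<'E'
from sim import *
from multiprocessing import Pool
q0=np.array(observe()["joint_positions"])
goal=(np.array([.5556,.0426,.2]),Ro.from_matrix(Rdown(-11.2)))
def go(q,p1,R1):
    p,R=f(q);w=(R.inv()*R1).as_rotvec();n=int(max(np.linalg.norm(p1-p)/.04,np.linalg.norm(w)/.12))+1
    for k in range(1,n+1): q=step(q,p+(p1-p)*k/n,R*Ro.from_rotvec(w*k/n),3)
    return q,n
def cost(q):
    m=np.minimum(q-LO,HI-q);return m[[0,1,2,3,4,5,6]].min()
def one(seed):
    g=np.random.default_rng(seed);q=q0;W=[];n=0
    for _ in range(g.integers(1,4)):
        az=g.uniform(-.9,.05);r=g.uniform(.45,.68);z=g.uniform(.29,.55);x=min(r*np.cos(az),.54)
        p=np.array([x,r*np.sin(az),z]);yaw=g.uniform(-100,120);t=g.normal(size=3)*.25*(g.random()<.5);t[2]=0
        W.append((p,yaw,t));q,k=go(q,p,Ro.from_matrix(Rdown(yaw))*Ro.from_rotvec(t));n+=k
    q,k=go(q,*goal);n+=k;e=np.linalg.norm(err(q,*goal))
    if e>.01:return (-1,)
    q2,_=go(q,goal[0]-[0,0,.085],goal[1]);e=np.linalg.norm(err(q2,goal[0]-[0,0,.085],goal[1]))
    return (min(cost(q),cost(q2))-(e>.01)-.003*n,n,W,q,q2)
if __name__=="__main__":
    with Pool() as p: r=[x for x in p.map(one,range(600)) if x[0]>-.5]
    r.sort(key=lambda x:-x[0])
    for x in r[:6]: print(round(x[0],3),x[1],[(np.round(w[0],2).tolist(),round(w[1]),np.round(w[2],2).tolist()) for w in x[2]],np.round(x[3],2),np.round(x[4],2))
E
nproc; time OMP_NUM_THREADS=1 timeout 500 python3 search.py
```

```text
4
0.53 14 [([0.47, -0.07, 0.39], 30, [-0.27, 0.09, 0.0])] [-0.9   0.36  0.99  1.64 -0.31  1.31 -0.05] [-0.86  0.44  0.94  1.75 -0.38  1.15  0.  ]
0.515 20 [([0.5, -0.18, 0.46], 39, [-0.57, 0.4, 0.0])] [-0.84  0.33  0.9   1.64 -0.26  1.3  -0.09] [-0.8   0.41  0.86  1.76 -0.33  1.13 -0.04]
0.514 16 [([0.53, -0.06, 0.46], -46, [-0.69, 0.2, 0.0])] [-0.8   0.31  0.85  1.64 -0.24  1.29 -0.11] [-0.77  0.39  0.81  1.76 -0.31  1.13 -0.06]
0.503 24 [([0.43, -0.4, 0.38], 13, [-0.13, 0.16, 0.0])] [-0.89  0.35  0.97  1.64 -0.3   1.31 -0.06] [-0.85  0.43  0.92  1.75 -0.37  1.14 -0.  ]
0.5 25 [([0.49, 0.02, 0.42], -56, [0.27, 0.35, 0.0]), ([0.54, 0.02, 0.42], -60, [-0.49, -0.06, 0.0])] [-0.85  0.33  0.91  1.64 -0.27  1.3  -0.08] [-0.81  0.41  0.87  1.76 -0.34  1.14 -0.03]
0.494 27 [([0.34, -0.38, 0.46], 27, [-0.0, -0.0, 0.0])] [-0.89  0.35  0.97  1.64 -0.3   1.31 -0.06] [-0.85  0.43  0.92  1.75 -0.37  1.14 -0.  ]
real	0m33.037s
user	2m2.440s
sys	0m0.108s
```

```bash
python3 -c "
from h import *
togo([.47,-.07,.39],(Ro.from_matrix(Rdown(30))*Ro.from_rotvec([-.27,.09,0])).as_matrix())"
```

```text
offset [-0.1089  0.0049 -0.1599] rot [-0.15   0.187 -0.748] t 14.5 j [-1.85 -0.25  1.56  1.8   0.27  1.29 -0.58] F [-1.1  0.1 -5.5] w 0.0128
```

```bash
python3 -m handwheel '{"offset":[[-0.01,0,-0.02],[-0.02,0.001,-0.03],[-0.026,0.001,-0.037],[-0.026,0.001,-0.037],[-0.02,0.001,-0.025],[0,0,0],[0,0,0],[0,0,0],[0,0,0],[0,0,0]],"delta_rot":[[0,0,0],[0,0,0],[0,0,0],[0,0,0],[0,0,0],[-0.02,0.026,-0.105],[-0.02,0.026,-0.105],[-0.02,0.026,-0.105],[-0.02,0.026,-0.105],[-0.02,0.026,-0.105]]}'
python3 -m handwheel '{"offset":[[0,0,0],[0,0,0]],"delta_rot":[[-0.02,0.026,-0.105],[-0.02,0.026,-0.105]]}'
cat > go.py <<'E'
import sys
from search import *
# predict direct path to given target
x,y,z,a=map(float,sys.argv[1:5]);p=np.array([x,y,z]);R=Ro.from_matrix(Rdown(a))
q,n=go(q0,p,R);print("pred",n,np.round(q,2),"err",np.round(err(q,p,R),3));togo(p,R.as_matrix())
E
python3 go.py .5556 .0426 .25 -11.2
```

```text
clock: 15.33
ee_pos: [0.4733, -0.0729, 0.3884]
orientation: [[-0.292, 0.939, 0.181], [0.952, 0.267, 0.152], [0.095, 0.217, -0.972]]
wrist_force: [0.6, -0.3, -4.7]
gripper_width: 0.0129
clock: 15.5
ee_pos: [0.4734, -0.0765, 0.3902]
orientation: [[-0.493, 0.846, 0.201], [0.865, 0.453, 0.216], [0.092, 0.281, -0.955]]
wrist_force: [1.3, -1.2, -4.9]
gripper_width: 0.013
pred 7 [-0.85  0.3   0.92  1.56 -0.24  1.4  -0.11] err [ 0. -0.  0.  0.  0. -0.]
offset [0.0496 0.0841 0.1762] rot [ 0.241 -0.189  0.695] t 15.5 j [-0.89 -0.24  0.98  1.61 -0.04  1.48  0.6 ] F [ 1.3 -1.2 -4.9] w 0.013
```

```bash
python3 -m handwheel '{"offset":[[0,0,0],[0,0,0],[0,0,0],[0,0,0],[0,0,0],[0,0,0],[0,0,0]],"delta_rot":[[0.034,-0.027,0.1],[0.034,-0.027,0.1],[0.034,-0.027,0.1],[0.034,-0.027,0.1],[0.034,-0.027,0.1],[0.034,-0.027,0.1],[0.034,-0.027,0.1]]}'
python3 go.py .5556 .0426 .25 -11.2
```

```text
clock: 16.08
ee_pos: [0.4722, -0.092, 0.397]
orientation: [[0.236, 0.972, 0.009], [0.972, -0.236, -0.0], [0.002, 0.008, -1.0]]
wrist_force: [-0.6, -0.0, -4.8]
gripper_width: 0.0131
pred 6 [-0.8   0.28  0.85  1.56 -0.21  1.4  -0.13] err [ 0. -0.  0. -0. -0. -0.]
offset [0.1502 0.0481 0.1476] rot [ 0.008 -0.002 -0.042] t 16.0833 j [-0.78  0.02  0.93  1.45 -0.01  1.67 -0.08] F [-0.6 -0.  -4.8] w 0.0131
```

```bash
python3 -m handwheel '{"offset":[[0.015,0.005,0.01],[0.025,0.008,0.024],[0.025,0.008,0.024],[0.025,0.008,0.024],[0.025,0.008,0.024],[0.02,0.007,0.024],[0.01,0.004,0.015],[0,0,0]],"delta_rot":[[0.008,-0.002,-0.042],[0,0,0],[0,0,0],[0,0,0],[0,0,0],[0,0,0],[0,0,0],[0,0,0]]}'
python3 go.py .5556 .0426 .20 -11.2
```

```text
clock: 16.75
ee_pos: [0.5604, 0.0383, 0.2534]
orientation: [[0.222, 0.975, 0.013], [0.975, -0.222, -0.006], [-0.003, 0.014, -1.0]]
wrist_force: [-0.4, 0.4, -5.3]
gripper_width: 0.013
pred 2 [-0.8   0.31  0.84  1.64 -0.24  1.29 -0.11] err [ 0. -0.  0. -0. -0. -0.]
offset [ 0.0033 -0.0064  0.0533] rot [ 0.014  0.003 -0.028] t 16.75 j [-0.81  0.29  0.86  1.55 -0.22  1.39 -0.16] F [-0.4  0.4 -5.3] w 0.013
```

```bash
python3 -m handwheel '{"offset":[[0.003,-0.006,0.02],[0,0,0.02],[0,0,0.015],[0,0,0.005],[0,0,0]],"delta_rot":[[0.014,0.003,-0.028],[0,0,0],[0,0,0],[0,0,0],[0,0,0]]}'
python3 rel.py; python3 -c "
from h import *
p=snapshot('wrist');save(p,'w4.png');S=snapshot('scene');A=np.hstack([cv2.resize(p['frame'],(440,330)),cv2.resize(S['frame'][220:370,240:400],(352,330))]);cv2.imwrite('pics/v4.png',A[:,:,::-1])"
```

```text
clock: 17.17
ee_pos: [0.5589, 0.0392, 0.1966]
orientation: [[0.2, 0.98, 0.006], [0.98, -0.2, -0.003], [-0.002, 0.007, -1.0]]
wrist_force: [0.6, -0.1, -4.6]
gripper_width: 0.0131
offset [ 0.0023 -0.0055  0.0979] rot [ 0.009  0.    -0.005] t 17.3167 j [-0.79  0.33  0.84  1.64 -0.25  1.28 -0.11] F [ 0.1  0.2 -5.1] w 0.0134
expected guard [558.9  39.2 114.1] -0.201
w guard [ 5.58527e+02  3.90840e+01 -1.98000e-01  1.14406e+02] 28038 0.4
w tum [ 5.55885e+02  4.30760e+01 -1.91000e-01  1.93000e-01] 85446 0.48
s guard [ 5.59115e+02  3.83830e+01 -2.15000e-01  1.15402e+02] 1339 1.27
s tum [ 5.55015e+02  4.24580e+01 -1.96000e-01  8.78000e-01] 12209 1.37
t guard [ 5.59367e+02  3.85800e+01 -1.96000e-01  1.16387e+02] 318 1.22
t tum [ 5.56187e+02  4.28920e+01 -1.95000e-01 -2.91000e-01] 8230 1.93
```

View pics/v4.png

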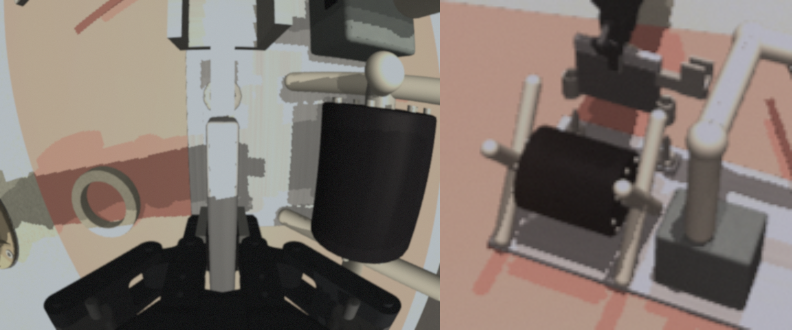

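```bash
python3 -m handwheel '{"offset":[[0.0034,-0.0038,0],[0,0,0],[0,0,0.01],[0,0,0.01],[0,0,0.004],[0,0,0]],"delta_rot":[[0.007,0,-0.006],[0,0,0],[0,0,0],[0,0,0],[0,0,0],[0,0,0]]}'
python3 rel.py
```

```text
clock: 17.92
ee_pos: [0.5574, 0.0449, 0.1736]
orientation: [[0.191, 0.982, 0.005], [0.982, -0.191, 0.001], [0.002, 0.004, -1.0]]
wrist_force: [0.2, -0.1, -4.5]
gripper_width: 0.0129
offset [-0.0028 -0.0024  0.0749] rot [ 0.006 -0.003  0.003] t 18.0667 j [-0.79  0.35  0.82  1.67 -0.27  1.23 -0.1 ] F [ 0.2  0.4 -4.9] w 0.0132
expected guard [557.4  44.9  91.1] -0.193
w guard [ 5.57032e+02  4.47400e+01 -1.90000e-01  9.16190e+01] 28052 0.42
w tum [ 5.55919e+02  4.28640e+01 -1.90000e-01  2.12000e-01] 96563 0.47
s guard [ 5.57088e+02  4.39300e+01 -2.13000e-01  9.20170e+01] 1248 1.27
s tum [ 5.54977e+02  4.25030e+01 -1.96000e-01  9.39000e-01] 12198 1.36
t guard [ 5.57621e+02  4.43720e+01 -1.94000e-01  9.32410e+01] 316 1.17
t tum [ 5.56524e+02  4.28890e+01 -1.94000e-01 -3.80000e-01] 8383 1.97
```

```bash
python3 -m handwheel '{"offset":[[-0.0017,-0.001,0],[0,0,0],[0,0,0.006],[0,0,0.006],[0,0,0]],"delta_rot":[[0.005,0,0],[0,0,0],[0,0,0],[0,0,0],[0,0,0]]}'
python3 -c "
from h import *
togo([.5561,.0432,.1125],Rdown(-11))"
```

```text
clock: 18.48
ee_pos: [0.5576, 0.0429, 0.163]
orientation: [[0.192, 0.981, 0.003], [0.981, -0.192, 0.003], [0.004, 0.002, -1.0]]
wrist_force: [1.1, 1.0, -5.1]
gripper_width: 0.0134
offset [-0.0002 -0.0016  0.0505] rot [ 0.002 -0.004 -0.001] t 18.4833 j [-0.78  0.36  0.82  1.69 -0.28  1.21 -0.09] F [ 1.1  1.  -5.1] w 0.0134
```

```bash
python3 -m handwheel '{"offset":[[0,-0.0016,0],[0,0,0],[0,0,0.006],[0,0,0.006],[0,0,0.004],[0,0,0]],"delta_rot":[[0.002,-0.004,0],[0,0,0],[0,0,0],[0,0,0],[0,0,0],[0,0,0]]}'
python3 -c "
from h import *
togo([.5561,.0432,.1125],Rdown(-11))"
```

```text
clock: 18.98
ee_pos: [0.5556, 0.0435, 0.1448]
orientation: [[0.191, 0.982, -0.0], [0.982, -0.191, -0.001], [-0.001, -0.0, -1.0]]
wrist_force: [1.0, 0.0, -5.3]
gripper_width: 0.013
offset [-0.0002  0.0006  0.0323] rot [-0.     0.001 -0.001] t 18.9833 j [-0.78  0.38  0.81  1.71 -0.29  1.18 -0.08] F [ 1.   0.  -5.3] w 0.013
```

Origin is now at z about 62, so the bores are 15 mm over the pins and the force hasn't changed. Continuing down.

```bash
python3 -m handwheel '{"offset":[[0,0.0005,0.006],[0,0,0.007],[0,0,0.007],[0,0,0.005],[0,0,0]],"delta_rot":[[0,0,0],[0,0,0],[0,0,0],[0,0,0],[0,0,0]]}'
python3 -c "
from h import *
togo([.5561,.0432,.1125],Rdown(-11))"
```

```text
clock: 19.4
ee_pos: [0.5559, 0.0433, 0.1166]
orientation: [[0.191, 0.982, -0.001], [0.982, -0.191, -0.001], [-0.001, -0.001, -1.0]]
wrist_force: [0.0, 0.5, -5.3]
gripper_width: 0.0133
offset [-0.0001  0.0003  0.0041] rot [-0.001  0.001 -0.001] t 19.4 j [-0.76  0.41  0.8   1.74 -0.32  1.13 -0.06] F [ 0.   0.5 -5.3] w 0.0133
```

```bash
python3 -m handwheel '{"offset":[[0,0,0.002],[0,0,0.002],[0,0,0.0015],[0,0,0]],"delta_rot":[[0,0,0],[0,0,0],[0,0,0],[0,0,0]]}'
python3 rel.py
```

```text
clock: 19.73
ee_pos: [0.557, 0.043, 0.1132]
orientation: [[0.192, 0.981, 0.001], [0.981, -0.192, -0.0], [0.0, 0.001, -1.0]]
wrist_force: [-0.6, -0.0, -5.3]
gripper_width: 0.0134
offset [-0.0007 -0.0011  0.0126] rot [0.001 0.    0.003] t 19.8833 j [-0.76  0.41  0.79  1.74 -0.32  1.12 -0.06] F [-0.   0.1 -4.4] w 0.0134
expected guard [557.   43.   30.7] -0.193
w guard [ 5.56755e+02  4.29170e+01 -1.91000e-01  3.11320e+01] 28047 0.4
w tum [ 5.55962e+02  4.27760e+01 -1.91000e-01  2.82000e-01] 108174 0.45
s guard [ 5.56832e+02  4.20530e+01 -2.09000e-01  3.14490e+01] 1006 1.3
s tum [ 5.54922e+02  4.24420e+01 -1.96000e-01  8.82000e-01] 11989 1.36
t guard [ 5.56971e+02  4.35610e+01 -1.96000e-01  3.14200e+01] 304 1.34
t tum [ 5.56712e+02  4.25760e+01 -1.93000e-01 -3.75000e-01] 8596 1.99
```

```bash
python3 -m handwheel '{"offset":[[0,0,0.0015],[0,0,0.001],[0,0,0]],"delta_rot":[[0,0,0],[0,0,0],[0,0,0]]}'
python3 -m handwheel '{"offset":[[0,0,0],[0,0,0],[0,0,0],[0,0,0],[0,0,0],[0,0,0]],"delta_rot":[[0,0,0],[0,0,0],[0,0,0],[0,0,0],[0,0,0],[0,0,0]]}' 1
python3 -m handwheel '{"offset":[[0,0,-0.01],[0,0,-0.02],[0,0,-0.03],[0,0,-0.03],[0,0,-0.03],[0,0,-0.03],[0,0,-0.03]],"delta_rot":[[0,0,0],[0,0,0],[0,0,0],[0,0,0],[0,0,0],[0,0,0],[0,0,0]]}'
cat > chk.py <<'E'
from fit import *
s,p,W,m=wristcloud();S=snapshot("scene");T=snapshot("top")
g0=[555.8,42.8,-.193,30]
for n,C in(("w",W[m]),("s",cloud(S)[S["range_z"]>0]),("t",cloud(T)[T["range_z"]>0])):
    L=loc(C,g0);G=C[(np.abs(L[:,0])<25)&(L[:,1]>-92)&(L[:,1]<140)&(L[:,2]>3)&(L[:,2]<145)]
    if len(G)>80: q,k,r=fit(G,guard,g0,[10,8,5]);print(n,"guard",np.round(q,3),k,round(r,2))
    # latch bar: top-surface points z 120..150 around post
    L=loc(C,[555.8,42.8,-.193]);B=L[(L[:,2]>124)&(L[:,2]<146)];d=B[:,:2]-[0,310];rr=np.hypot(*d.T);k=(rr>110)&(rr<230)&(d[:,1]<20)&(d[:,0]<25)
    if k.sum()>30:
        a=np.arctan2(-d[k,0],-d[k,1]);h=np.median(a[np.abs(a-np.median(a))<.15]);print(n,"swing",round(float(h),3),k.sum(),"top z",np.percentile(B[k,2],[50,95]))
E
python3 chk.py
```

```text
clock: 20.13
ee_pos: [0.5575, 0.043, 0.1128]
orientation: [[0.192, 0.981, 0.002], [0.981, -0.192, 0.001], [0.002, 0.002, -1.0]]
wrist_force: [-0.0, 0.4, -5.0]
gripper_width: 0.0133
clock: 20.63
ee_pos: [0.5597, 0.0432, 0.1141]
orientation: [[0.192, 0.981, 0.007], [0.981, -0.192, 0.002], [0.003, 0.007, -1.0]]
wrist_force: [0.2, -0.1, -0.8]
gripper_width: 0.0838
clock: 21.22
ee_pos: [0.5542, 0.0422, 0.2983]
orientation: [[0.194, 0.981, -0.005], [0.981, -0.194, -0.003], [-0.004, -0.005, -1.0]]
wrist_force: [0.1, 0.8, 0.5]
gripper_width: 0.0856
w guard [ 5.56716e+02  4.29050e+01 -1.95000e-01  3.03560e+01] 6265 0.49
w swing -0.006 2717 top z [125.79495123 141.93130221]
s guard [ 5.57068e+02  4.18740e+01 -2.01000e-01  3.14780e+01] 1092 1.24
s swing 1.029 116 top z [139.89822138 144.63393971]
t guard [ 5.57684e+02  4.51360e+01 -1.85000e-01  3.12900e+01] 250 1.24
t swing 1.053 266 top z [138.29405977 144.89981932]
```

The guard hangs at z about 30, upright and aligned. The latch swing measures about 1.045. Next I'll work out the latch poses and simulate the path.

```bash
cat > latch.py <<'E'
from search import *
T0=np.array([555.8,42.8,0])/1000;YAW=-.193
def pose(s,lift,back=0,side=0,lean=35):
    B=Ro.from_euler('z',YAW-s);t=np.radians(35);l=np.radians(lean)
    post=T0+Ro.from_euler('z',YAW).apply([0,.310,0])
    g=np.array([-.052*np.sin(t),-.085,.134+.052*np.cos(t)+lift]);d=np.array([np.sin(l),0,-np.cos(l)])
    p=post+B.apply(g+d*(.019-back));y=np.array([0,1.,0])
    return p,B*Ro.from_matrix(np.stack([np.cross(y,d),y,d],1))
def follow(q,seq,v=True):
    n=0
    for nm,(p,R) in seq:
        q,k=go(q,p,R);n+=k
        if v:
            w=p-R.apply([0,0,.3485]);print(nm,np.round(p,3),"rows",k,np.round(q,2),"err",round(float(np.linalg.norm(err(q,p,R))),3),"marg",round(cost(q),2),"wrist",np.round(w,2))
    return q
def swing(s0,lift): return [("s%.2f"%s,pose(s,lift)) for s in np.linspace(s0,0,6)]
E
cat > t2.py <<'E'
from latch import *
s0=1.045
A=(np.array([.45,.15,.36]),Ro.from_matrix(Rdown(0)))
p,R=pose(s0,0,.10)
print("to pre");q=follow(q0,[("A",A),("pre",(p,R)),("grasp",pose(s0,0))]+[("lift",pose(s0,.035))]+swing(s0,.035)+[("down",pose(0,0)),("back",pose(0,0,.1))])
print("direct");q=follow(q0,[("up",(np.array([.50,.1,.36]),Ro.from_matrix(Rdown(-11)))),("pre",(p,R)),("grasp",pose(s0,0))]+[("lift",pose(s0,.035))]+swing(s0,.035)+[("down",pose(0,0)),("back",pose(0,0,.1))])
E
python3 t2.py
```

```text
to pre
A [0.45 0.15 0.36] rows 4 [-1.11  0.    0.75  1.54 -0.    1.6  -0.36] err 0.0 marg 0.25 wrist [0.45 0.15 0.71]
pre [0.51  0.391 0.243] rows 7 [-1.26  0.68  0.58  1.12  0.21  1.68 -0.41] err 0.0 marg 0.38 wrist [0.44 0.58 0.53]
grasp [0.529 0.337 0.161] rows 3 [-1.24  0.67  0.59  1.34  0.22  1.46 -0.43] err 0.0 marg 0.6 wrist [0.46 0.53 0.45]
lift [0.529 0.337 0.196] rows 1 [-1.24  0.64  0.6   1.3   0.23  1.52 -0.41] err 0.0 marg 0.54 wrist [0.46 0.53 0.48]
s1.04 [0.529 0.337 0.196] rows 1 [-1.24  0.64  0.6   1.3   0.23  1.52 -0.41] err 0.0 marg 0.54 wrist [0.46 0.53 0.48]
s0.84 [0.533 0.319 0.196] rows 2 [-1.28  0.53  0.59  1.46  0.32  1.37 -0.29] err 0.0 marg 0.69 wrist [0.43 0.49 0.48]
s0.63 [0.54  0.303 0.196] rows 2 [-1.3   0.42  0.58  1.6   0.41  1.21 -0.17] err 0.0 marg 0.67 wrist [0.4  0.45 0.48]
s0.42 [0.551 0.288 0.196] rows 2 [-1.3   0.32  0.57  1.73  0.49  1.06 -0.03] err 0.0 marg 0.57 wrist [0.39 0.4  0.48]
s0.21 [0.565 0.276 0.196] rows 2 [-1.27  0.23  0.57  1.83  0.54  0.91  0.15] err 0.0 marg 0.48 wrist [0.38 0.35 0.48]
s0.00 [0.58  0.267 0.196] rows 2 [-1.2   0
[... 1019 characters left out ...]
 [0.54  0.303 0.196] rows 2 [-1.33  0.42  0.61  1.6   0.4   1.21 -0.16] err 0.0 marg 0.67 wrist [0.4  0.45 0.48]
s0.42 [0.551 0.288 0.196] rows 2 [-1.32  0.32  0.6   1.73  0.48  1.06 -0.02] err 0.0 marg 0.57 wrist [0.39 0.4  0.48]
s0.21 [0.565 0.276 0.196] rows 2 [-1.29  0.23  0.6   1.83  0.54  0.91  0.15] err 0.0 marg 0.48 wrist [0.38 0.35 0.48]
s0.00 [0.58  0.267 0.196] rows 2 [-1.23  0.16  0.59  1.9   0.53  0.76  0.38] err 0.0 marg 0.41 wrist [0.38 0.31 0.48]
down [0.58  0.267 0.161] rows 1 [-1.23  0.2   0.59  1.94  0.54  0.68  0.35] err 0.0 marg 0.39 wrist [0.38 0.31 0.45]
back [0.524 0.278 0.243] rows 3 [-1.34  0.02  0.56  1.92  0.61  0.93  0.29] err 0.0 marg 0.27 wrist [0.33 0.32 0.53]
```

```bash
python3 -c "
from latch import *
togo([.45,.15,.36],Rdown(0))"
```

```text
offset [ 0.0853 -0.1248 -0.0608] rot [ 0.     0.002 -0.195] t 21.3667 j [-0.81  0.27  0.86  1.47 -0.2   1.5  -0.15] F [-0.4  0.3 -0.2] w 0.0855
```

```bash
python3 -m handwheel '{"offset":[[0.01,-0.015,-0.015],[0.017,-0.025,-0.02],[0.02,-0.03,-0.02],[0.02,-0.03,-0.01],[0.015,-0.025,0],[0,0,0],[0,0,0]],"delta_rot":[[0,0,0],[0,0,0],[0,0,0],[0,0,0],[0,0,0],[0,0,-0.1],[0,0,-0.1]]}'
python3 -c "
from latch import *
p,R=pose(1.045,0,.10);togo(p,R.as_matrix())"
```

```text
clock: 21.95
ee_pos: [0.4421, 0.1493, 0.3622]
orientation: [[0.001, 1.0, -0.007], [1.0, -0.001, -0.007], [-0.007, -0.007, -1.0]]
wrist_force: [0.3, -0.6, -0.1]
gripper_width: 0.0851
offset [0.243  0.0685 0.117 ] rot [-0.11  -0.599 -0.321] t 21.95 j [-1.14 -0.01  0.74  1.55  0.01  1.61 -0.4 ] F [ 0.3 -0.6 -0.1] w 0.0851
```

```bash
python3 -m handwheel '{"offset":[[0.02,0.006,0],[0.035,0.01,0],[0.038,0.0105,0],[0.038,0.0105,0],[0.038,0.0105,0],[0.038,0.0105,0],[0.03,0.008,0],[0.01,0.002,0]],"delta_rot":[[0,0,0],[0,0,0],[0,0,0],[0,0,0],[0,0,0],[0,0,0],[0,0,0],[0,0,0]]}'
python3 -m handwheel '{"offset":[[0,0,0],[0,0,0],[0,0,0],[0,0,0],[0,0,0],[0,0,0]],"delta_rot":[[-0.018,-0.1,-0.053],[-0.018,-0.1,-0.053],[-0.018,-0.1,-0.053],[-0.018,-0.1,-0.053],[-0.018,-0.1,-0.053],[-0.018,-0.1,-0.053]]}'
python3 - <<'E'
from latch import *
from fit import wristcloud,loc,cloud
p,R=pose(1.045,0,.10);togo(p,R.as_matrix())
p,R=pose(1.045,0,0.06);togo(p,R.as_matrix())
s,pp,W,m=wristcloud();save(pp,"w5.png")
# handle points in tumbler frame near expected
C=W[m];g,_=pose(1.045,0,.019)
B=Ro.from_euler('z',YAW-1.045);post=T0+Ro.from_euler('z',YAW).apply([0,.310,0])
L=B.inv().apply(C-post)*1000
k=(np.abs(L[:,1]+85)<22)&(L[:,0]>-75)&(L[:,0]<15)&(L[:,2]>150)&(L[:,2]<215)
for z in range(150,212,10):
    a=L[k&(L[:,2]>=z)&(L[:,2]<z+10)]
    if len(a)>10: print(z,len(a),"x",np.percentile(a[:,0],[2,50,98]).round(1),"y",np.percentile(a[:,1],[2,50,98]).round(1),"exp x",round(-(z+5-134)*np.tan(np.radians(35)),1))
k=(L[:,2]>136)&(L[:,2]<146)&(L[:,1]<-110)&(L[:,1]>-230)&(np.abs(L[:,0])<25);a=L[k];print("bar",len(a),np.polyfit(a[:,1],a[:,0],1) if len(a)>20 else None,np.median(a[:,2]) if len(a) else 0)
E
```

```text
clock: 22.62
ee_pos: [0.5082, 0.4032, 0.3547]
orientation: [[-0.003, 1.0, -0.017], [1.0, 0.003, -0.005], [-0.005, -0.017, -1.0]]
wrist_force: [1.1, 0.8, -0.8]
gripper_width: 0.0854
clock: 23.12
ee_pos: [0.5115, 0.4005, 0.3512]
orientation: [[-0.274, 0.945, 0.181], [0.758, 0.328, -0.564], [-0.593, -0.017, -0.805]]
wrist_force: [0.4, -0.3, -0.9]
gripper_width: 0.0856
offset [ 0.0577 -0.0026  0.092 ] rot [-0.013  0.023  0.011] t 23.1167 j [-1.28  0.76  0.72  0.83  0.13  1.93 -0.28] F [ 0.4 -0.3 -0.9] w 0.0856
offset [ 0.0586 -0.0021  0.132 ] rot [-0.013  0.023  0.011] t 23.1167 j [-1.28  0.76  0.72  0.83  0.13  1.93 -0.28] F [ 0.4 -0.3 -0.9] w 0.0856
150 17 x [-27.  -25.3 -21.7] y [-90.1 -84.4 -77.5] exp x -14.7
170 14 x [-42.3 -38.2 -37.2] y [-92.1 -84.5 -77.6] exp x -28.7
180 11 x [-49.3 -47.5 -41.2] y [-90.1 -84.6 -77.5] exp x -35.7
190 163 x [-53.3 -51.  -43.2] y [-92.9 -84.4 -75.9] exp x -42.7
200 251 x [-51.8 -46.8 -39.7] y [-91.3 -84.4 -77.5] exp x -49.7
bar 1546 [ 0.01129996 -2.22046861] 140.96124798752538
```

View pics/w5.png

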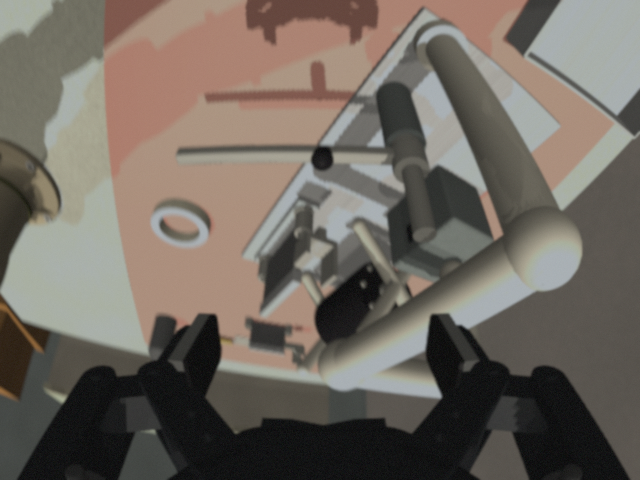

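```bash
python3 -m handwheel '{"offset":[[0.02,-0.001,0.02],[0.02,-0.001,0.025],[0.018,-0.001,0.025],[0,0,0.02],[0,0,0]],"delta_rot":[[-0.013,0.023,0.011],[0,0,0],[0,0,0],[0,0,0],[0,0,0]]}' 0.6
python3 - <<'E'
from latch import *
p,R=pose(1.06,0,0);togo(p,R.as_matrix())
E
```

```text
clock: 23.58
ee_pos: [0.5024, 0.4006, 0.229]
orientation: [[-0.283, 0.941, 0.187], [0.765, 0.339, -0.548], [-0.579, -0.012, -0.816]]
wrist_force: [0.9, -1.3, 0.6]
gripper_width: 0.0516
offset [-0.0156  0.0044  0.0944] rot [0.006 0.006 0.03 ] t 23.5833 j [-1.35  0.76  0.69  1.11  0.1   1.68 -0.39] F [ 0.9 -1.3  0.6] w 0.0516
```

```bash
python3 -m handwheel '{"offset":[[-0.014,0.004,0.01],[0,0,0.02],[0,0,0.02],[0,0,0]],"delta_rot":[[0.006,0.006,0.03],[0,0,0],[0,0,0],[0,0,0]]}'
python3 - <<'E'
from latch import *
p,R=pose(1.06,0,0);togo(p,R.as_matrix())
E
```

```text
clock: 23.92
ee_pos: [0.5183, 0.3635, 0.1957]
orientation: [[-0.253, 0.952, 0.175], [0.782, 0.307, -0.542], [-0.57, -0.0, -0.822]]
wrist_force: [-0.1, -0.4, -0.3]
gripper_width: 0.0511
offset [-0.0024  0.0021  0.0439] rot [-0.003 -0.005 -0.004] t 23.9167 j [-1.33  0.74  0.7   1.22  0.1   1.57 -0.41] F [-0.1 -0.4 -0.3] w 0.0511
```

```bash
python3 -m handwheel '{"offset":[[-0.002,0.002,0.012],[0,0,0.014],[0,0,0.012],[0,0,0.004],[0,0,0]],"delta_rot":[[0,0,0],[0,0,0],[0,0,0],[0,0,0],[0,0,0]]}'
python3 -m handwheel '{"offset":[[0,0,0],[0,0,0],[0,0,0],[0,0,0],[0,0,0],[0,0,0]],"delta_rot":[[0,0,0],[0,0,0],[0,0,0],[0,0,0],[0,0,0],[0,0,0]]}' 0 60
python3 - <<'E'
from latch import *
p,R=pose(1.06,0,0);togo(p,R.as_matrix())
p,R=pose(1.06,0.038,0);togo(p,R.as_matrix())
E
```

```text
clock: 24.33
ee_pos: [0.529, 0.3421, 0.1668]
orientation: [[-0.249, 0.953, 0.175], [0.788, 0.304, -0.535], [-0.563, 0.005, -0.826]]
wrist_force: [-0.1, -0.6, 1.0]
gripper_width: 0.0511
clock: 24.83
ee_pos: [0.527, 0.3443, 0.1693]
orientation: [[-0.249, 0.953, 0.173], [0.789, 0.303, -0.534], [-0.562, 0.003, -0.827]]
wrist_force: [1.2, -2.2, -3.8]
gripper_width: 0.0165
offset [-0.0004 -0.0003  0.0103] rot [-0.003 -0.014 -0.01 ] t 24.8333 j [-1.32  0.73  0.7   1.29  0.1   1.5  -0.41] F [ 1.2 -2.2 -3.8] w 0.0165
offset [-0.0217 -0.0002 -0.0212] rot [-0.003 -0.014 -0.01 ] t 24.8333 j [-1.32  0.73  0.7   1.29  0.1   1.5  -0.41] F [ 1.2 -2.2 -3.8] w 0.0165
```

```bash
python3 -m handwheel '{"offset":[[-0.005,0,-0.0075],[-0.006,0,-0.009],[-0.006,0,-0.009],[-0.004,0,-0.006],[0,0,0]],"delta_rot":[[0,0,0],[0,0,0],[0,0,0],[0,0,0],[0,0,0]]}'
python3 - <<'E'
from latch import *
p,R=pose(1.06,0.038,0.0103);togo(p,R.as_matrix())
p,R=pose(.85,0.038,0.0103);togo(p,R.as_matrix())
E
python3 chk.py | grep swing
```

```text
clock: 25.25
ee_pos: [0.5271, 0.3444, 0.2096]
orientation: [[-0.249, 0.953, 0.172], [0.789, 0.303, -0.535], [-0.562, 0.003, -0.827]]
wrist_force: [0.7, -2.5, -2.7]
gripper_width: 0.0162
offset [ 0.0011 -0.0004  0.0019] rot [-0.004 -0.014 -0.01 ] t 25.25 j [-1.31  0.7   0.72  1.24  0.11  1.57 -0.38] F [ 0.7 -2.5 -2.7] w 0.0162
offset [-0.0141 -0.0036  0.0122] rot [-0.123 -0.013 -0.182] t 25.25 j [-1.31  0.7   0.72  1.24  0.11  1.57 -0.38] F [ 0.7 -2.5 -2.7] w 0.0162
s swing -0.011 44 top z [136.18132555 145.09441718]
t swing -0.008 99 top z [127.90359188 145.10317593]
```

```bash
cat > sw.py <<'E'
import sys
from latch import *
s=observe();p0=np.array(s["ee_pos"]);R0=Ro.from_matrix(np.array(s["orientation"]))
post=T0+Ro.from_euler('z',YAW).apply([0,.310,0])
d=float(sys.argv[1]);lift=float(sys.argv[2]) if len(sys.argv)>2 else .038
# current swing from position (angle of TCP about the post)
a=lambda p:np.arctan2(*(p-post)[1::-1]);best=min(np.linspace(-.1,1.2,1301),key=lambda x:abs(a(pose(x,lift,.0103)[0])-a(p0)))
w=R0.inv().apply([0,0,d]);B=Ro.from_euler('z',d);p1=post+B.apply(p0-post)
print("swing now",round(best,3),"r",round(np.hypot(*(p0-post)[:2]),4),"step offset",np.round(R0.inv().apply(p1-p0),4),"rot",np.round(w,4));togo(*[x if i==0 else x.as_matrix() for i,x in enumerate(pose(best,lift,.0103))])
E
python3 sw.py 0.1
```

```text
swing now 1.062 r 0.0882 step offset [-0.0071 -0.002   0.0048] rot [-0.0563  0.0002 -0.0827]
offset [ 0.0001 -0.0003  0.0001] rot [-0.003 -0.013 -0.007] t 25.4 j [-1.31  0.71  0.71  1.24  0.11  1.56 -0.39] F [ 2.1 -2.2 -3.5] w 0.0166
```

```bash
python3 -m handwheel '{"offset":[[-0.007,-0.002,0.0048],[-0.007,-0.002,0.0048],[-0.007,-0.002,0.0048],[-0.007,-0.002,0.0048]],"delta_rot":[[-0.056,0,-0.083],[-0.056,0,-0.083],[-0.056,0,-0.083],[-0.056,0,-0.083]]}'
python3 sw.py 0.1
```

```text
clock: 25.73
ee_pos: [0.535, 0.3101, 0.2028]
orientation: [[-0.548, 0.75, 0.371], [0.615, 0.661, -0.43], [-0.567, -0.007, -0.824]]
wrist_force: [6.1, -2.5, -3.3]
gripper_width: 0.016
swing now 0.662 r 0.0884 step offset [-0.0071 -0.0021  0.0049] rot [-0.0567 -0.0007 -0.0824]
offset [-0.0026 -0.0002 -0.0038] rot [-0.002 -0.008  0.01 ] t 25.7333 j [-1.41  0.49  0.7   1.56  0.31  1.25 -0.15] F [ 6.1 -2.5 -3.3] w 0.016
```

```bash
python3 -m handwheel '{"offset":[[-0.01,-0.002,0],[-0.009,-0.002,0.002],[-0.0075,-0.002,0.004]],"delta_rot":[[-0.056,0,-0.083],[-0.056,0,-0.083],[-0.056,0,-0.083]]}'
python3 sw.py 0.1
```

```text
clock: 25.98
ee_pos: [0.5503, 0.2871, 0.2119]
orientation: [[-0.713, 0.507, 0.485], [0.412, 0.862, -0.296], [-0.568, -0.012, -0.823]]
wrist_force: [6.5, -1.4, -3.2]
gripper_width: 0.0166
swing now 0.348 r 0.0883 step offset [-0.007  -0.0021  0.0049] rot [-0.0568 -0.0012 -0.0823]
offset [ 0.0026 -0.0002  0.0036] rot [-0.004 -0.007  0.014] t 25.9833 j [-1.43  0.31  0.68  1.74  0.45  1.05  0.05] F [ 6.5 -1.4 -3.2] w 0.0166
```

```bash
python3 -m handwheel '{"offset":[[-0.0075,-0.002,0.0045],[-0.0075,-0.002,0.0045],[-0.0065,-0.002,0.004],[0,0,0]],"delta_rot":[[-0.056,0,-0.083],[-0.056,0,-0.083],[-0.05,0,-0.075],[0,0,0]]}'
python3 sw.py 0.05
python3 -c "
from h import *
S=snapshot('scene');p=snapshot('wrist');A=np.hstack([cv2.resize(S['frame'][190:350,270:470],(400,320)),cv2.resize(p['frame'],(400,320))]);cv2.imwrite('pics/v6.png',A[:,:,::-1])"
```

```text
clock: 26.32
ee_pos: [0.5731, 0.2692, 0.2153]
orientation: [[-0.804, 0.219, 0.553], [0.176, 0.976, -0.131], [-0.568, -0.008, -0.823]]
wrist_force: [3.1, 1.4, -2.5]
gripper_width: 0.0162
swing now 0.02 r 0.0885 step offset [-0.0035 -0.0011  0.0024] rot [-0.0284 -0.0004 -0.0412]
offset [0.0045 0.     0.0064] rot [-0.011 -0.007 -0.002] t 26.3167 j [-1.37  0.17  0.67  1.87  0.52  0.84  0.34] F [ 3.1  1.4 -2.5] w 0.0162
```

View pics/v6.png

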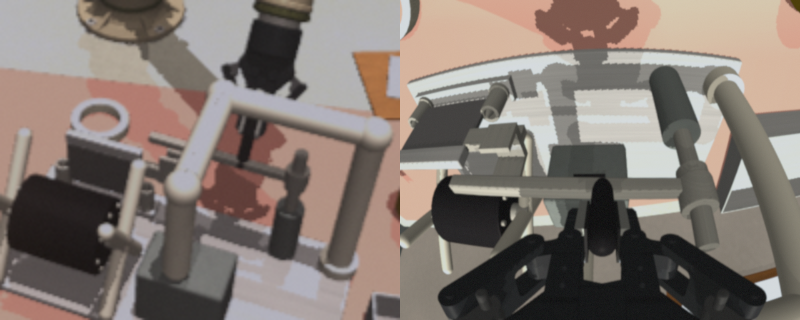

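```bash
cat > bar.py <<'E'
from fit import *
s,p,W,m=wristcloud();S=snapshot("scene")
for n,C in(("w",W[m]),("s",cloud(S)[S["range_z"]>0])):
    L=loc(C,[555.9,42.8,-.193])
    for y0,y1 in((76,100),(100,135),(137,160),(160,200),(235,280)):
        a=L[(L[:,1]>y0)&(L[:,1]<y1)&(np.abs(L[:,0])<35)&(L[:,2]>115)&(L[:,2]<200)]
        if len(a)<10: continue
        zt=np.percentile(a[:,2],97);b=a[a[:,2]>zt-6]
        print(n,(y0,y1),len(a),"ztop",round(zt,1),"x of top",np.percentile(b[:,0],[3,50,97]).round(1))
    k=loc(C,[555.9,42.8,-.193]);k=k[(k[:,1]>103)&(k[:,1]<133)&(np.abs(k[:,0])<40)&(k[:,2]>115)&(k[:,2]<200)]
    h,e=np.histogram(k[:,2],np.arange(115,200,5));print(n,"z hist",dict((int(z),(int(c),np.percentile(k[(k[:,2]>=z)&(k[:,2]<z+5),0],[5,95]).round().tolist())) for z,c in zip(e,h) if c>3))
E
python3 bar.py
```

```text
w (76, 100) 1046 ztop 186.8 x of top [-17.1 -14.5  -4.6]
w (100, 135) 5204 ztop 186.5 x of top [-16.  -13.3  -2.9]
w (137, 160) 1160 ztop 186.8 x of top [-14.6 -12.1  -2.5]
w (160, 200) 2333 ztop 186.8 x of top [-13.6 -10.6  -0.4]
w (235, 280) 2685 ztop 186.8 x of top [-10.7  -7.7   2.4]
w z hist {115: (174, [-22.0, -21.0]), 120: (336, [-22.0, 17.0]), 125: (713, [-22.0, 19.0]), 130: (427, [-22.0, 19.0]), 135: (428, [-22.0, 19.0]), 140: (466, [-22.0, 19.0]), 145: (664, [-22.0, 19.0]), 150: (17, [-23.0, 17.0]), 170: (139, [-16.0, 24.0]), 175: (324, [-16.0, -14.0]), 180: (335, [-16.0, -14.0]), 185: (578, [-15.0, -3.0])}
s (76, 100) 69 ztop 189.4 x of top [-16.2  -7.9  -0.4]
s (100, 135) 177 ztop 187.7 x of top [-13.8  -4.9   0.6]
s (160, 200) 39 ztop 189.7 x of top [-10.5  -3.1   5.4]
s (235, 280) 89 ztop 189.7 x of top [-7.9 -0.2  6.6]
s z hist {130: (7, [-19.0, 25.0]), 135: (5, [-17.0, 25.0]), 140: (15, [-18.0, 26.0]), 145: (19, [-21.0, 27.0]), 150: (12, [-20.0, 27.0]), 155: (9, [21.0, 26.0]), 160: (9, [22.0, 27.0]), 165: (13, [17.0, 26.0]), 170: (13, [-5.0, 25.0]), 175: (7, [-4.0, 1.0]), 180: (18, [-15.0, 1.0]), 185: (21, [-13.0, -2.0])}
```

```bash
python3 -m handwheel '{"offset":[[-0.0014,-0.0004,0.001],[-0.0014,-0.0004,0.001],[0,0,0],[0.0035,0,0.005],[0.001,0,0.0016],[0,0,0]],"delta_rot":[[-0.012,0,-0.017],[-0.012,0,-0.017],[0,0,0],[0,0,0],[0,0,0],[0,0,0]]}'
python3 bar.py; python3 sw.py .02
```

```text
clock: 27.02
ee_pos: [0.5754, 0.2681, 0.205]
orientation: [[-0.811, 0.181, 0.556], [0.143, 0.984, -0.111], [-0.567, -0.011, -0.824]]
wrist_force: [4.7, 0.3, -3.0]
gripper_width: 0.0165
w (76, 100) 1101 ztop 177.0 x of top [-7.2 -4.6  5.6]
w (100, 135) 5660 ztop 176.8 x of top [-7.3 -3.2 23. ]
w (137, 160) 1157 ztop 177.1 x of top [-7.5 -5.   4.9]
w (160, 200) 2324 ztop 177.2 x of top [-7.7 -5.   4.8]
w (235, 280) 2696 ztop 177.1 x of top [-8.  -5.5  4.7]
w z hist {115: (214, [-22.0, -21.0]), 120: (375, [-22.0, 18.0]), 125: (734, [-22.0, 19.0]), 130: (465, [-22.0, 19.0]), 135: (505, [-22.0, 19.0]), 140: (500, [-22.0, 19.0]), 145: (546, [-22.0, 18.0]), 150: (17, [-23.0, -18.0]), 160: (89, [-7.0, -6.0]), 165: (351, [-7.0, 19.0]), 170: (600, [-7.0, 23.0]), 175: (603, [-7.0, 5.0])}
s (76, 100) 73 ztop 179.8 x of top [-4.9  2.5 12.1]
s (100, 135) 147 ztop 178.7 x of top [-6.   4.7 23.8]
s (160, 200) 43 ztop 180.0 x of top [-6.7  1.7  7.8]
s (235, 280) 90 ztop 180.5 x of top [-4.9  4.2  9.5]
s z hist {115: (4, [21.0, 25.0]), 125: (4, [22.0, 26.0]), 130: (5, [-11.0, 27.0]), 135: (11, [-17.0, 26.0]), 140: (4, [-8.0, 25.0]), 145: (6, [23.0, 28.0]), 150: (8, [22.0, 28.0]), 155: (9, [23.0, 27.0]), 160: (13, [5.0, 27.0]), 165: (16, [7.0, 25.0]), 170: (26, [2.0, 25.0]), 175: (24, [-5.0, 9.0])}
swing now -0.011 r 0.0885 step offset [-0.0014 -0.0005  0.001 ] rot [-0.0113 -0.0002 -0.0165]
offset [-0.0012 -0.0001 -0.0018] rot [-0.009 -0.008  0.006] t 27.1167 j [-1.35  0.17  0.67  1.89  0.52  0.79  0.37] F [ 4.4  0.4 -3.6] w 0.0163
```

```bash
python3 -m handwheel '{"offset":[[0.0035,0,0.005],[0.004,0,0.006],[0.004,0,0.006],[0.004,0,0.006],[0,0,0]],"delta_rot":[[0,0,0],[0,0,0],[0,0,0],[0,0,0],[0,0,0]]}'
python3 bar.py|grep -v hist; python3 sw.py .02 0
```

```text
clock: 27.53
ee_pos: [0.5752, 0.2681, 0.174]
orientation: [[-0.812, 0.18, 0.555], [0.142, 0.984, -0.111], [-0.566, -0.011, -0.824]]
wrist_force: [5.5, 1.0, -3.4]
gripper_width: 0.0162
w (76, 100) 926 ztop 146.2 x of top [-7.7 -4.6  5.1]
w (100, 135) 6174 ztop 170.8 x of top [17.3 18.6 23.4]
w (137, 160) 1179 ztop 146.3 x of top [-7.9 -5.4  4.6]
w (160, 200) 2329 ztop 146.3 x of top [-8.  -5.4  4.5]
w (235, 280) 2706 ztop 146.4 x of top [-8.5 -5.6  4.4]
s (76, 100) 56 ztop 149.4 x of top [-5.3  2.9  8.5]
s (100, 135) 114 ztop 172.9 x of top [16.3 23.7 29.3]
s (160, 200) 51 ztop 149.9 x of top [-6.1  2.   9.1]
s (235, 280) 112 ztop 197.8 x of top [-34.2 -29.1 -22.2]
swing now -0.01 r 0.0884 step offset [-0.0014 -0.0005  0.001 ] rot [-0.0113 -0.0002 -0.0165]
offset [ 0.003  -0.0001  0.0044] rot [-0.008 -0.008  0.008] t 27.6333 j [-1.34  0.21  0.67  1.93  0.52  0.73  0.35] F [ 2.5  0.7 -4.1] w 0.0166
```

Lift is now about 5 mm, with the bar inside the notch. I'll lower the rest, release, then back straight off along the handle.

```bash
python3 -m handwheel '{"offset":[[0.0015,0,0.002],[0.001,0,0.0015],[0,0,0]],"delta_rot":[[0,0,0],[0,0,0],[0,0,0]]}'
python3 -m handwheel '{"offset":[[0,0,0],[0,0,0],[0,0,0],[0,0,0],[0,0,0]],"delta_rot":[[0,0,0],[0,0,0],[0,0,0],[0,0,0],[0,0,0]]}' 0.6
python3 -m handwheel '{"offset":[[0,0,-0.01],[0,0,-0.02],[0,0,-0.025],[0,0,-0.025],[0,0,-0.02],[0,0,0]],"delta_rot":[[0,0,0],[0,0,0],[0,0,0],[0,0,0],[0,0,0],[0,0,0]]}'
python3 bar.py|grep -v hist; python3 chk.py
python3 -c "
from h import *
S=snapshot('scene');p=snapshot('wrist');print(observe()['joint_positions'],observe()['wrist_force']);A=np.hstack([cv2.resize(S['frame'][190:350,270:470],(400,320)),cv2.resize(p['frame'],(400,320))]);cv2.imwrite('pics/v7.png',A[:,:,::-1])"
```

```text
clock: 27.88
ee_pos: [0.5755, 0.2679, 0.1693]
orientation: [[-0.811, 0.181, 0.556], [0.142, 0.983, -0.112], [-0.567, -0.012, -0.824]]
wrist_force: [1.6, -1.2, 0.7]
gripper_width: 0.0162
clock: 28.3
ee_pos: [0.5748, 0.2692, 0.1695]
orientation: [[-0.812, 0.178, 0.556], [0.14, 0.984, -0.11], [-0.567, -0.011, -0.824]]
wrist_force: [0.1, -0.1, -0.4]
gripper_width: 0.0511
clock: 28.8
ee_pos: [0.5167, 0.2793, 0.2543]
orientation: [[-0.812, 0.18, 0.555], [0.14, 0.984, -0.114], [-0.566, -0.015, -0.824]]
wrist_force: [1.0, 1.4, 0.4]
gripper_width: 0.0513
w (76, 100) 599 ztop 142.0 x of top [-7.3 -2.6  5.7]
w (100, 135) 3297 ztop 171.0 x of top [17.2 18.6 23.5]
w (137, 160) 599 ztop 141.9 x of top [-7.5 -4.   5.2]
w (160, 200) 1092 ztop 141.9 x of top [-7.7 -4.1  5.8]
w (235, 280) 1229 ztop 142.0 x of top [-8.  -4.4  4.8]
s (76, 100) 53 ztop 145.0 x of top [-5.2  2.9  8.6]
s (100, 135) 116 ztop 173.9 x of top [19.  23.  27.1]
s (160, 200) 54 ztop 144.7 x of top [-6.   1.9  8.6]
s (235, 280) 85 ztop 144.6 x of top [-5.1  2.6  8.7]
w guard [ 5.5695e+02  4.3314e+01 -1.8100e-01  2.9711e+01] 14050 0.64
w swing 0.036 4000 top z [139.6158566  143.28600164]
s guard [ 5.57036e+02  4.21160e+01 -2.04000e-01  3.12590e+01] 1083 1.27
s swing -0.03 109 top z [139.00331409 144.26776607]
t guard [ 5.58055e+02  4.35300e+01 -1.93000e-01  3.03030e+01] 515 0.92
t swing -0.0 227 top z [139.00054412 144.61865588]
[-1.47108087  0.02221355  0.63079478  1.91004708  0.61455226  0.98683176
  0.26293487] [-0.83383939 -1.39755889  0.05658431]
```

View pics/v7.png

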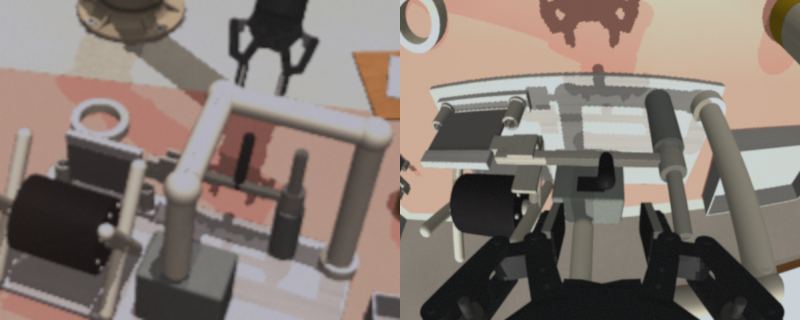

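The picture shows the bar lying in the keeper's notch (right panel, about (515,150)), the guard seated and the gripper clear of the handle. Bar top is at z about 142 (141 when fully down).

```bash
python3 -c "
from cell import hand_in
print(hand_in())"
```

```text
the job is handed in; nothing more can be done
None
```

The larger splash guard is hung on both pins with its keeper towards the latch post. I lifted the latch bar over the front lip, lowered it into the notch, released it and handed the job in at about 29 s of the 72 s.

**Last checks before handing in:**
- **Guard:** it stands upright at z 30–31 mm (30 when seated), within about 2 mm and 0.015 rad of the tumbler's fitted pose.
- **Latch bar:** its top is at z 142 mm by the wrist camera (141 when fully down). It is centred in the notch with swing about 0.
- **Gripper:** it is open, about 10 cm clear of the handle, with only sensor noise (under 2 N) at the wrist.

**What went wrong or disagreed:**
- **First grip:** it was too shallow after the arm drifted, so I opened and gripped again. That nudged the guard about 5 mm on the bench.
- **Joint limits:** on the way to the pins, joints 2 and 3 ended up at their range limits. I took a short detour to free them, and the readings showed them at the limits, not past them.
- **Early camera fit:** wrist-camera fits of the guard before the second grip were up to 18 mm off along the rail. Adding the keeper to the model fixed this.
- **Camera differences:** the scene camera reads about 3 mm higher than the wrist camera on the bar. The rough swing estimate scattered between -0.03 and +0.04 rad, but the bar's edge positions agree with fully closed.
- **Bystanders:** I did not re-measure them at the end. The arm's path stayed clear of them.

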